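Seat a lens barrel in the V-cradle and hold it down

ROBOT

A 7-joint arm with a two-finger parallel gripper is mounted at the origin on the work surface. World frame = base frame: x ahead of the robot, y to its left, z up, the work surface at z = 0. Lengths are in m, angles in rad, forces in N, time in s.
With the tool pointing down it reaches from about 0.425 to 0.875 m from the base axis. Payload 4.7 kg.
Tool frame: the origin (TCP) lies at the very end of the fingers, on their centre line; the grasp point (between the pads) lies 19 mm behind it; x points along the fingers, z is the direction in which the jaws open and shut, and the axes are right-handed (so a half turn about x gives the same grasp; the last joint's range is limited). The gripper opens to 87 mm and grips with 3 to 60 N. Pads are 19 mm wide; open, the fingers measure 117 mm over their backs; the gripper's body (75 mm by 190 mm) begins 51 mm behind the grasp point.
Start: joints at [-1.311, 0.321, -0.07, 1.45, 0.023, 1.371, -0.057], TCP at [0.158, 0.63, 0.187] pointing down, gripper open.
Joint ranges: [-2.86, 2.86], [-0.3, 2.09], [-1.38, 1.24], [0.06, 2.45], [-1.56, 4.7], [0.09, 2.05], [-2.69, 2.69]. Speed limits (rad/s): [2.57, 2.57, 3.14, 3.14, 3.14, 3.14, 3.14].

INTERFACE

Orientations are given as a rotation vector (axis times angle).
In Python, from bench import telemetry, viewer, workorder gives the robot as it stands.
- The arm moves only by the shell command python3 -m creep 'ROWS' [FORCE]. ROWS is JSON, a list of rows, each an object of numbers: "fingers": the opening, from 0 (shut) to 1 (fully open); "x", "y", "z": the shift along the tool's x, y, z in units of 40 mm (1.0 is 40 mm); "twist": the turn about the tool's x in units of 5 degrees (1.0 is 5 degrees). In form: [{"fingers": .., "x": .., "y": .., "z": .., "twist": ..}, ...]. A call has 1 to 20 rows; each row is the pose to reach, as a shift and turn from the pose commanded when the call began, along the tool's axes at that moment; what a row does not reach only later rows make up. A row lasts 1/12 s, in which the tool goes at most 41.7 mm and 7.16 degrees, less where a joint would pass 70% of its speed; a pose out of reach is approached as far as the arm can. A call with a gripper value outside its range is refused whole. The fingers move at their own pace and stop on an object; FORCE is the grip in N (left out, the last holds). Time passes only in rows, so rows that repeat a pose let the fingers close. It gives the time, the measured TCP pose, the force and the opening at its end, in the units of the state.
- telemetry.get_state(): the state, without advancing time (a new reading comes with each control period).
- viewer.get_image(name): name is "side" or "top" or "wrist"; returns a dict with "pixels" (480x640x3 uint8, red, green, blue), "z_map" (480x640 float32, m along the optical axis (not along the pixel's ray), 0 where there is no reading), "K" (3x3 intrinsics, pixels), "xyz" and "attitude" of the camera in the world. Camera axes: x right, y up, looking along -z (the intrinsics and any distortion apply to the point x, -y, -z); pixel columns grow to the right and rows downward; lengths in m; the calibration is good to about 2 mm. A picture is of the moment at which its call begins.
- workorder.close_job(): hands the job in, once; it reports no verdict.
The state is a dict: "time": time; "joint_positions": joint angles; "qd": joint speeds; "joint_torque": joint torques, N m; "position": TCP position; "tool_rot": TCP orientation; "ft_force": force on the tool from outside, world axes, zero at the start; "torque": the same for the moment, N m; "grip_width": opening from 0.0 (shut) to 1.0 (fully open).
Only numpy, scipy, OpenCV 4.12 (cv2) and the standard library are available. Lean on these libraries where they do the work, as an engineer would, in place of code of your own. Each camera call takes 0.05 s, during which the arm holds its last target.

TASK

An objective can has been parked in the gap of the steel V-cradle, where the lens barrel has to go: stand it upright on the low shelf, centred on the empty place marked by the thin rubber disc, so that the three cans make a neat row, and leave the other cans and the rest of the bench as they are. Then lift the lens barrel off its wooden rest, lay it in the V-cradle along the groove, centred lengthwise over the two saddles and touching both sloping faces, and press it straight down with the fingers, about the weight of a full one-litre bottle. Finish while still pressing: do not let go or back off at the end.

Things in the scene. Friction and masses are not known exactly. Their poses are not given: they have to be found in the camera images.
- can_c_center (a point): the parked can: brass can with knurled screw cap, upright cylinder 40 mm across and 62 mm tall, 0.16 kg; the point is its centre, 31 mm above its foot. It starts on the cradle's base plate, in the middle of the gap between the saddles.
- can_a_center (a point): one of the two cans already on the shelf: brass can with knurled screw cap, upright cylinder 40 mm across and 62 mm tall, 0.16 kg; the point is its centre, 31 mm above its foot. Leave it.
- can_b_center (a point): the other can already on the shelf: brass can with knurled screw cap, upright cylinder 40 mm across and 62 mm tall, 0.16 kg; the point is its centre, 31 mm above its foot. Leave it.
- empty_place (a point): centre of a flat rubber disc (40 mm across, 1 mm thick, only a mark) on the shelf, the third place of the row: left, middle or right. The point is at the height of the shelf's surface.
- shelf: low wooden bench shelf, 120 mm deep (its x) by 236 mm long (its y), surface 30 mm above the bench; origin at the centre of its underside. The row runs along its y axis: three places 75 mm apart, centre to centre, at y = -75, 0 and 75 mm. Fixed. Nothing stands in front of or behind the cans on it.
- barrel_center (a point): lens barrel: a plain aluminium cylinder 36 mm across and 128 mm long with a brass nose 28 mm across and 12 mm long on its +x end, about 0.3 kg; the point is on its axis, at the middle of the 128 mm cylinder; its x axis runs along the barrel. Either way round will do in the cradle. It starts lying level on the wooden rest.
- rest: wooden rest for the barrel, 110 x 56 mm, fixed; origin at the centre of its underside, x along the barrel. Two notched end pieces 18 mm thick, 28 mm high, centred 44 mm either side of the middle, with 70 mm free between them over an 8 mm thick board. The barrel lies 20 mm above the bench (axis 38 mm up) between cheeks 8 mm high, so it lifts straight up.
- seat (a point): the point where the middle of the barrel's axis lies when it is seated in the V-cradle, 58 mm above the bench; x runs along the groove, z up. The barrel's top is then 76 mm above the bench.
- cradle: the fixed steel V-cradle: base plate 150 (x) by 74 (y) by 12 mm and two V saddles 26 mm thick, centred 45 mm either side of the middle along x, 58 mm wide, tops 55 mm above the bench; 64 mm free between them, open to both sides (y). The V is 90 degrees, faces at 45 degrees, groove along x. Origin at the centre of its underside.
- flank_left: the two polished sloping faces on the +y side of the V (one on each saddle); fixed to the cradle, origin at the centre of the cradle's underside, axes as seat
- flank_right: the same on the -y side of the V; same origin and axes
- filter_wheel: bystander: filter wheel lying flat, a disc 90 mm across, 12 mm thick (hub 16 mm high); origin at the centre of its underside
- stage_plate: bystander: steel mechanical stage plate lying flat, 105 x 150 mm, up to 24 mm high, with a knob at its -y end; origin at the centre of its underside
- clamp: bystander: C-shaped cast-iron stage clamp, foot 80 x 50 mm, 98 mm high to the top of its knurled screw; origin at the centre of its underside
Mind the look-alikes: they are no part of the job. Leave any blue, green or orange look-alike of the part that bears barrel_center alone.

How it is judged:
By the outcome, as a careful person would: the job done as asked, in the order asked, and still so for the second after the job is handed in, while the arm keeps its last pose, push and grip.
It also fails if it takes over 69 s, if anything falls off the work surface, if the arm or the gripper's body presses on something with over 40 N, if the wrist force passes 120 N, or if a joint passes its speed limit or range.

## Working session

There is one attempt and no reset: what is moved stays moved. The work goes in short steps, Python scripts to look and compute and a shell command to move; the robot and the scene stay as the last step left them, time stands still between calls to the robot, and variables do not carry over. Pictures are saved under pics/ and viewed, and the job is handed in when it is done.

```bash
ls; mkdir -p pics; cat > h.py <<'E'
import numpy as np, cv2
from scipy.spatial.transform import Rotation as R
from bench import telemetry, viewer, workorder
def img(name,fn=None):
    d=viewer.get_image(name)
    if fn: cv2.imwrite('pics/'+fn,cv2.cvtColor(d['pixels'],cv2.COLOR_RGB2BGR))
    np.savez('/tmp/'+name+'.npz',**{k:np.array(v) for k,v in d.items()})
    return d
def rot(a):
    a=np.array(a,float)
    return a if a.shape==(3,3) else R.from_rotvec(a).as_matrix() if a.size==3 else R.from_quat(a).as_matrix()
def world(d):
    K=np.array(d['K']);z=np.array(d['z_map']);v,u=np.mgrid[0:480,0:640]
    p=np.stack([(u-K[0,2])/K[0,0]*z,-(v-K[1,2])/K[1,1]*z,-z],-1)
    return p@rot(d['attitude']).T+np.array(d['xyz'])
E
python3 - <<'E'
from h import *
for n in ['side','top','wrist']:
    d=img(n,n+'0.png'); print(n,{k:np.array(v) for k,v in d.items() if k not in('pixels','z_map')})
s=telemetry.get_state(); print(s); print(rot(s['tool_rot']).round(3))
E
```

```text
pics
side {'K': array([[437.5760349 ,   0.        , 316.48911348],
       [  0.        , 437.5760349 , 240.94250866],
       [  0.        ,   0.        ,   1.        ]]), 'xyz': array([0.20440089, 0.44729317, 0.72703195]), 'attitude': array([ 0.30175727, -0.87836712, -2.2964793 ])}
top {'K': array([[610.48018609,   0.        , 321.13505766],
       [  0.        , 610.48018609, 236.1373876 ],
       [  0.        ,   0.        ,   1.        ]]), 'xyz': array([ 0.35344568, -0.00170023,  1.50874607]), 'attitude': array([ 0.12074408, -0.09615393, -1.56775504])}
wrist {'K': array([[400.77218406,   0.        , 315.31708263],
       [  0.        , 400.77218406, 234.93576817],
       [  0.        ,   0.        ,   1.        ]]), 'xyz': array([0.08646157, 0.64998271, 0.38474694]), 'attitude': array([-0.23561464, -0.18116827,  1.31763028])}
{'time': 0.15, 'joint_positions': array([-1.31089689,  0.32166313, -0.07008525,  1.45138237,  0.02256539,
        1.37077372, -0.05686026]), 'qd': array([-0.00012202, -0.00360732, -0.0012581 , -0.00309485, -0.00067711,
        0.00073237, -0.00092489]), 'joint_torque': array([-6.55335061e-04, -4.91791070e+01, -4.05066283e-01, -3.12878144e+01,
       -6.40382920e-02,  4.04066371e-02,  9.71634813e-05]), 'position': array([0.15808843, 0.63001239, 0.18611224]), 'tool_rot': array([-1.0272232 ,  1.31661106,  1.02567979]), 'ft_force': array([ 0.33717981, -0.24231505, -0.79550562]), 'torque': array([ 0.00495152, -0.04949616,  0.02993073]), 'grip_width': 1.0009488206615786}
[[-0.    -0.97   0.243]
 [-0.001  0.243  0.97 ]
 [-1.    -0.    -0.001]]
```

View pics/side0.png

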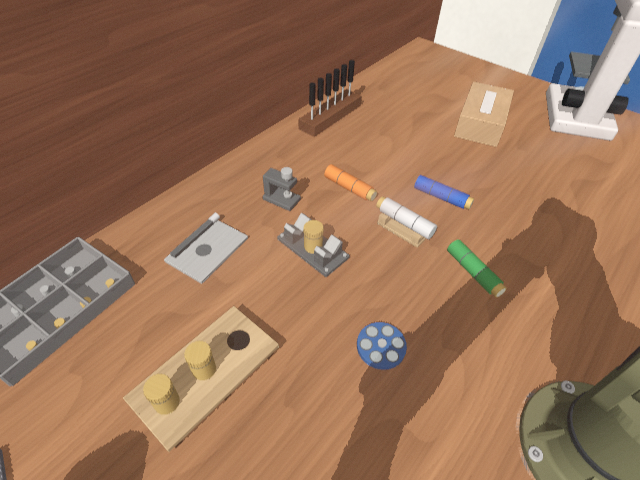

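View pics/top0.png

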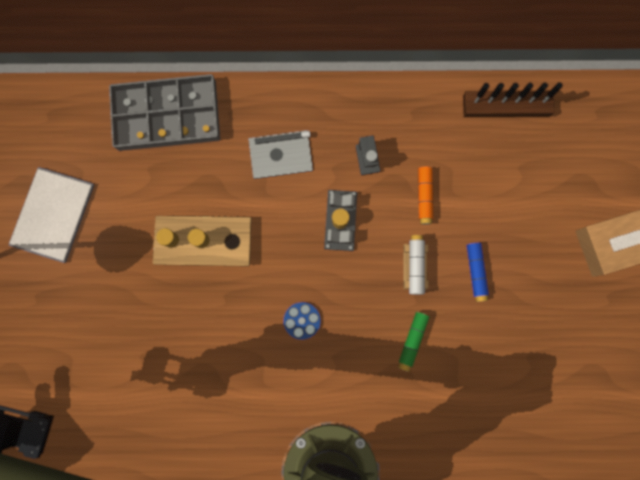

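View pics/wrist0.png

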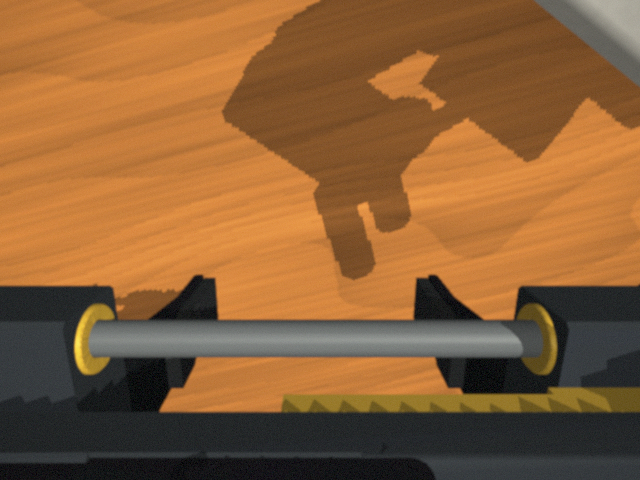

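The candidates in the top image are:
- **Parked can:** (341,217), in the cradle. The shelf cans at (166,237) and (198,237) stay where they are, and the empty disc is at (232,241).
- **Barrel:** the plain aluminium one on its rest at (417,265). The look-alikes are orange (425,195), blue (478,270) and green (413,340).

I choose the can at (341,217) and the barrel at (417,265), and check both in a close crop.

```bash
cat > m.py <<'E'
from h import *
def comp(m,a=15):
    n,l,s,c=cv2.connectedComponentsWithStats(m.astype(np.uint8));
    return [(l==i) for i in range(1,n) if s[i,4]>=a]
for n in ['top','side']:
    d=np.load('/tmp/%s.npz'%n); P=world(d); hsv=cv2.cvtColor(d['pixels'],cv2.COLOR_RGB2HSV)
    H,S,V=[hsv[...,i].astype(int) for i in range(3)]
    X,Y,Z=P[...,0],P[...,1],P[...,2]
    print(n,'table z',np.median(Z[(d['z_map']>0)&(abs(Z)<.05)]))
    ok=(d['z_map']>0)&(X>.3)&(X<.85)&(abs(Y)<.5)
    print('depth 0 frac',(d['z_map']==0).mean())
    for nm,m in [('shelf top',ok&(abs(Z-.03)<.005)&(Y>.15)),
                 ('cantops shelf',ok&(abs(Z-.092)<.008)&(Y>.1)),
                 ('cantop cradle',ok&(abs(Z-.074)<.008)&(Y>-.2)&(Y<.1)&(S>100)),
                 ('disc',ok&(abs(Z-.031)<.01)&(Y>.1)&(V<60)),
                 ('saddle tops',ok&(Z>.045)&(Z<.06)&(Y>-.1)&(Y<.1)&(S<90)),
                 ('base',ok&(Z>.008)&(Z<.017)&(Y>-.1)&(Y<.1)&(S<90)),
                 ('barrel',ok&(Z>.042)&(Z<.062)&(Y<-.1)&(S<70)&(V>110)),
                 ('tall',ok&(Z>.06))]:
        for c in comp(m):
            if c.sum()<40: continue
            v,u=np.nonzero(c); q=P[c]
            r=cv2.minAreaRect(q[:,:2].astype(np.float32)*1000)
            cc=np.cov(q[:,:2].T); w,e=np.linalg.eigh(cc); 
            print(nm,c.sum(),'px',u.mean().round(1),v.mean().round(1),'mean',q.mean(0).round(4),'z',np.percentile(q[:,2],[5,95]).round(4),'rect',np.round(r[0],1),np.round(r[1],1),round(r[2],1))
E
python3 m.py
python3 - <<'E'
from h import *
a=cv2.imread('pics/side0.png')[130:310,240:520]; b=cv2.imread('pics/top0.png')[150:380,140:500]
cv2.imwrite('pics/cropA.png',cv2.resize(a,None,fx=2.7,fy=2.7,interpolation=2)); cv2.imwrite('pics/cropB.png',cv2.resize(b,None,fx=2.2,fy=2.2,interpolation=2))
E
```

```text
top table z 0.0003181209618436931
depth 0 frac 0.00390625
shelf top 3491 px 205.5 241.4 mean [0.5464 0.3051 0.0299] z [0.0259 0.034 ] rect [548.2 314.3] [237.4 120.6] 89.0
cantops shelf 239 px 164.9 236.8 mean [0.5492 0.3884 0.0912] z [0.0861 0.0961] rect [549.1 389. ] [38.7 40.1] 32.8
cantops shelf 239 px 196.6 237.2 mean [0.5482 0.3134 0.0912] z [0.0865 0.0966] rect [547.4 313.1] [40.3 40.3] 29.8
cantop cradle 227 px 340.4 217.0 mean [ 0.599  -0.025   0.0732] z [0.0685 0.0782] rect [599.1 -25.1] [38.9 40.2] 41.1
disc 131 px 231.5 240.9 mean [0.5473 0.2411 0.0306] z [0.0263 0.0355] rect [546.9 240.7] [30.2 29.5] 62.7
saddle tops 72 px 333.8 198.6 mean [ 0.6482 -0.0092  0.0508] z [0.0457 0.0558] rect [647.8 -10.4] [18.3 26.8] 83.7
saddle tops 69 px 350.4 199.9 mean [ 0.6449 -0.0497  0.0508] z [0.0457 0.058 ] rect [644.9 -49.3] [18.3 25.6] 83.5
saddle tops 71 px 331.1 235.2 mean [ 0.5584 -0.0028  0.0505] z [0.0457 0.0553] rect [558.5  -3. ] [16.8 25.9] 82.8
saddle tops 74 px 348.3 236.0 mean [ 0.5565 -0.0442  0.0505] z [0.0459 0.056 ] rect [555.7 -43.4] [19.4 26.7] 88.4
base 366 px 30
[... 3267 characters left out ...]
6] z [0.0115 0.0156] rect [328.8  76.9] [23.9 25.1] 17.7
base 93 px 377.1 354.8 mean [0.3492 0.0934 0.0137] z [0.0113 0.0154] rect [348.8  91.8] [23.7 15.9] 0.3
barrel 744 px 407.8 215.7 mean [ 0.482  -0.2021  0.0522] z [0.0436 0.0577] rect [ 484.6 -206.4] [ 32.2 128.4] 89.4
tall 519 px 280.5 177.1 mean [ 0.7569 -0.0912  0.0767] z [0.0627 0.0993] rect [764.5 -94.3] [75.9 37.5] 9.6
tall 309 px 313.2 228.7 mean [ 0.5988 -0.0216  0.0726] z [0.0627 0.0765] rect [601.3 -24.3] [39.8 39.8] 4.7
tall 714 px 198.6 355.9 mean [0.5462 0.3162 0.0872] z [0.0649 0.0944] rect [551. 314.] [40.5 41. ] 5.4
tall 827 px 159.1 389.8 mean [0.5476 0.3901 0.0874] z [0.0652 0.0942] rect [552.1 389.1] [41.  40.1] 84.9
```

View pics/cropA.png

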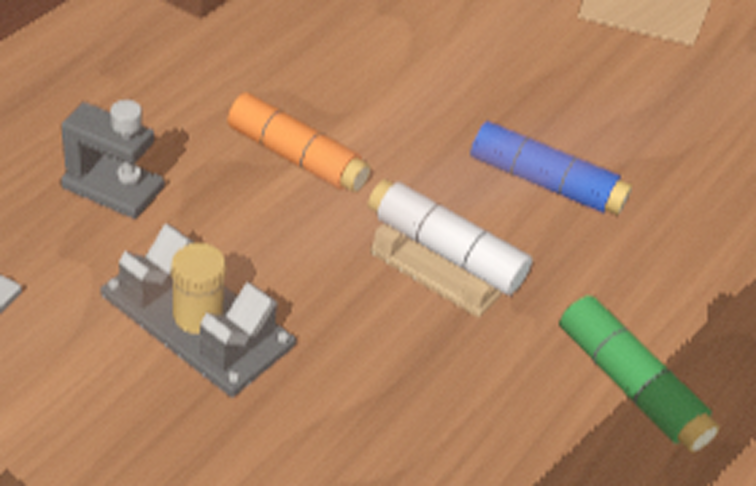

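View pics/cropB.png

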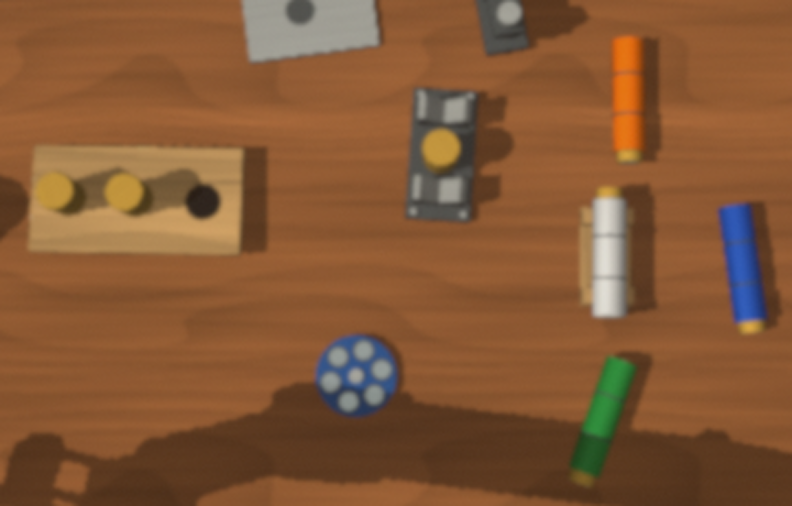

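The crops confirm both choices. The can stands in the cradle gap, and the plain white/aluminium barrel is the only one on the rest. Sizes and heights match the description: can top 0.074, barrel top about 0.056, shelf 0.030. Next I plan the moves.

```bash
cat > go.py <<'E'
import sys
from h import *
# usage: go.py x y z yawdeg(jaw axis) ; prints units
def go(x,y,z,yaw=None):
    s=telemetry.get_state(); T=rot(s['tool_rot']); p=np.array(s['position'])
    d=T.T@(np.array([x,y,z])-p)/0.04
    cur=np.degrees(np.arctan2(T[1,2],T[0,2]))
    tw=0
    if yaw is not None: tw=-(((yaw-cur)+90)%180-90)/5
    print('t',round(s['time'],2),'p',p.round(4),'jaw',round(cur,2),'down',T[:,0].round(4),'grip',round(s['grip_width'],3),'F',np.round(s['ft_force'],1),'-> x %.3f y %.3f z %.3f twist %.3f'%(*d,tw))
if __name__=='__main__': go(*map(float,sys.argv[1:]))
E
python3 go.py 0.600 -0.0245 0.18 86
python3 - <<'E'
from h import *
# disc in side view: rays on plane z=.031
d=np.load('/tmp/side.npz'); hsv=cv2.cvtColor(d['pixels'],cv2.COLOR_RGB2HSV)
for n in ['side','top']:
    d=np.load('/tmp/%s.npz'%n); P=world(d); V=d['pixels'].max(-1)
    m=(V<75)&(P[...,0]>.51)&(P[...,0]<.59)&(P[...,1]>.2)&(P[...,1]<.27)&(abs(P[...,2]-.031)<.012)
    print(n,m.sum()); q=P[m]; print(q.mean(0), cv2.minEnclosingCircle(q[:,:2].astype(np.float32)*1000))
E
```

```text
t 0.15 p [0.1581 0.63   0.1861] jaw 75.92 down [-3.0e-04 -1.4e-03 -1.0e+00] grip 1.001 F [ 0.3 -0.2 -0.8] -> x 0.173 y -14.697 z -13.183 twist -2.016
side 62
[0.55467078 0.24894517 0.03195801] ((549.025390625, 240.17581176757812), 18.27475929260254)
top 151
[0.54763729 0.24099232 0.03054776] ((546.8423461914062, 241.61972045898438), 18.31269645690918)
```

```bash
python3 -m creep '[{"fingers":1,"x":0.2,"y":-7.3,"z":-6.6,"twist":-1},{"fingers":1,"x":0.2,"y":-7.3,"z":-6.6,"twist":-1},{"fingers":1,"x":0.2,"y":-7.3,"z":-6.6,"twist":-1},{"fingers":1,"x":0.2,"y":-7.3,"z":-6.6,"twist":-1},{"fingers":1,"x":0.2,"y":-7.3,"z":-6.6,"twist":-1},{"fingers":1,"x":0.2,"y":-7.3,"z":-6.6,"twist":-1},{"fingers":1,"x":0.2,"y":-14.7,"z":-13.2,"twist":-2},{"fingers":1,"x":0.2,"y":-14.7,"z":-13.2,"twist":-2},{"fingers":1,"x":0.2,"y":-14.7,"z":-13.2,"twist":-2},{"fingers":1,"x":0.2,"y":-14.7,"z":-13.2,"twist":-2},{"fingers":1,"x":0.2,"y":-14.7,"z":-13.2,"twist":-2},{"fingers":1,"x":0.2,"y":-14.7,"z":-13.2,"twist":-2},{"fingers":1,"x":0.2,"y":-14.7,"z":-13.2,"twist":-2},{"fingers":1,"x":0.2,"y":-14.7,"z":-13.2,"twist":-2},{"fingers":1,"x":0.2,"y":-14.7,"z":-13.2,"twist":-2},{"fingers":1,"x":0.2,"y":-14.7,"z":-13.2,"twist":-2},{"fingers":1,"x":0.2,"y":-14.7,"z":-13.2,"twist":-2},{"fingers":1,"x":0.2,"y":-14.7,"z":-13.2,"twist":-2},{"fingers":1,"x":0.2,"y":-14.7,"z":-13.2,"twist":-2},{"fingers":1,"x":0.2,"y":-14.7,"z":-13.2,"twist":-2}]'; python3 go.py 0.600 -0.0245 0.18 86
```

```text
time: 1.82
position: [0.6023, -0.035, 0.1785]
tool_rot: [-1.154, 1.251, 1.144]
ft_force: [-1.2, -0.9, 0.3]
grip_width: 0.999
t 1.82 p [ 0.6023 -0.035   0.1785] jaw 85.29 down [ 0.0015 -0.0071 -1.    ] grip 0.999 F [-1.2 -0.9  0.3] -> x -0.040 y 0.078 z 0.256 twist -0.142
```

```bash
python3 - <<'E'
from h import *
d=img('wrist','w1.png'); img('top','t1.png'); img('side','s1.png')
E
python3 go.py 0.600 -0.0245 0.18 86; python3 m.py | grep -E "^(top|side)|cradle|saddle|base .* \[ ?0\.[56].*|disc|barrel"
```

```text
t 1.97 p [ 0.5996 -0.0247  0.1783] jaw 85.86 down [-1.4e-03  3.0e-04 -1.0e+00] grip 0.999 F [ 0.1  1.5 -1. ] -> x -0.043 y -0.009 z 0.006 twist -0.028
top table z 0.0002788731745093642
disc 129 px 231.4 240.9 mean [0.5473 0.2412 0.0309] z [0.0255 0.0359] rect [548.  240.8] [31.5 29. ] 24.1
barrel 733 px 417.1 266.4 mean [ 0.4829 -0.2078  0.0524] z [0.0443 0.0591] rect [ 483.1 -208.6] [ 34.4 128.1] 88.9
side table z 0.0014180539903098088
cantop cradle 267 px 313.4 228.0 mean [ 0.599  -0.0224  0.074 ] z [0.068  0.0768] rect [600.2 -24.4] [39.1 38.8] 41.4
saddle tops 76 px 303.4 217.8 mean [ 0.6487 -0.0477  0.0507] z [0.0455 0.0552] rect [648.4 -47.8] [28.5 17.3] 8.9
saddle tops 87 px 290.0 228.0 mean [ 0.6499 -0.0063  0.0508] z [0.0457 0.0555] rect [650.7  -8.7] [19.6 27.3] 80.7
saddle tops 105 px 334.4 240.4 mean [ 0.5576 -0.0415  0.0503] z [0.0455 0.0549] rect [558.6 -41.3] [22.  28.1] 89.1
saddle tops 93 px 320.5 251.0 mean [ 5.603e-01 -2.000e-04  5.100e-02] z [0.0461 0.0559] rect [561.4  -3. ] [17.2 27.5] 85.1
base 697 px 313.7 254.6 mean [ 0.5856 -0.008   0.013 ] z [0.0097 0.0158] rect [603.9 -25.9] [ 74.2 149.1] 86.4
barrel 748 px 407.8 215.7 mean [ 0.4821 -0.2022  0.0522] z [0.0435 0.0578] rect [ 484.9 -206.5] [ 33.2 128.9] 89.2
```

View pics/w1.png

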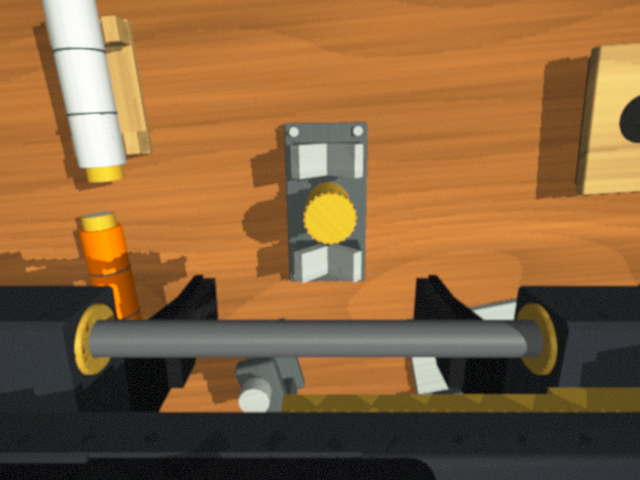

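The wrist view shows the can top at (330,215), the cradle edges aligned with the image columns, and the fingers at x≈190 and 440, symmetric about the can. I cross-check with the wrist depth.

```bash
cat > mw.py <<'E'
from h import *
d=np.load('/tmp/wrist.npz'); P=world(d); hsv=cv2.cvtColor(d['pixels'],cv2.COLOR_RGB2HSV); Z=P[...,2];S=hsv[...,1]; v,u=np.mgrid[0:480,0:640]
def rr(nm,m):
    m=cv2.morphologyEx(m.astype(np.uint8),cv2.MORPH_OPEN,np.ones((3,3)))
    n,l,s,c=cv2.connectedComponentsWithStats(m)
    for i in range(1,n):
        if s[i,4]<60: continue
        q=P[l==i]; r=cv2.minAreaRect(q[:,:2].astype(np.float32)*1000); print(nm,s[i,4],c[i].round(),'mean',q.mean(0).round(4),'rect',np.round(r[0],1),np.round(r[1],1),round(r[2],1))
ok=(d['z_map']>0)&(v<275)
if __name__=='__main__':
    rr('brass z>.065',ok&(Z>.068)&(Z<.1)); rr('base',ok&(Z>.008)&(Z<.015)&(S<100)); rr('saddle',ok&(Z>.045)&(Z<.06)&(S<90)); rr('shelf',ok&(abs(Z-.03)<.004)&(S>60))
    print('table',np.median(Z[ok&(abs(Z)<.01)]))
E
python3 mw.py
```

```text
brass z>.065 2092 [330. 217.] mean [ 0.6007 -0.0227  0.0747] rect [601.8 -22.8] [40.7 40.9] 83.0
base 4627 [324. 181.] mean [ 0.5821 -0.0253  0.0128] rect [601.4 -24.6] [ 73.7 142.8] 86.1
saddle 7115 [81. 81.] mean [ 0.4862 -0.2033  0.0537] rect [ 488.5 -207. ] [ 33.6 122.2] 89.0
saddle 707 [301. 161.] mean [ 0.558  -0.0419  0.0509] rect [558.3 -42. ] [17.2 26.4] 85.3
saddle 709 [352. 160.] mean [ 0.5608 -0.0015  0.051 ] rect [561.1  -1.5] [17.  26.2] 87.0
saddle 481 [304. 262.] mean [ 0.6443 -0.0476  0.0507] rect [645.9 -47.8] [17.4 22.7] 84.4
saddle 489 [351. 262.] mean [ 0.6475 -0.0071  0.0508] rect [649.   -6.9] [17.2 23.4] 86.4
shelf 398 [111.  28.] mean [ 0.4451 -0.1837  0.0289] rect [ 444.9 -183.8] [12.3 18.4] 88.8
shelf 7047 [612. 122.] mean [0.5505 0.2161 0.0307] rect [549.1 221.6] [120.6  50.2] 0.2
shelf 307 [132. 142.] mean [ 0.5327 -0.1851  0.0288] rect [ 532.7 -185.5] [11.6 17.8] 88.9
shelf 862 [105. 239.] mean [ 0.6159 -0.2261  0.0304] rect [ 619.3 -225. ] [62.7 24. ] 25.7
table 0.0009124407718214267
```

```bash
python3 -m creep '[{"fingers":1,"x":0.9,"y":0,"z":0},{"fingers":1,"x":1.7,"y":0,"z":0},{"fingers":1,"x":2.5,"y":0,"z":0},{"fingers":1,"x":3.0,"y":0,"z":0},{"fingers":1,"x":3.4,"y":0,"z":0},{"fingers":1,"x":3.65,"y":0,"z":0},{"fingers":1,"x":3.75,"y":0,"z":0},{"fingers":1,"x":3.75,"y":0,"z":0},{"fingers":0.3,"x":3.75,"y":0,"z":0},{"fingers":0.3,"x":3.75,"y":0,"z":0},{"fingers":0.3,"x":3.75,"y":0,"z":0},{"fingers":0.3,"x":3.75,"y":0,"z":0},{"fingers":0.3,"x":3.75,"y":0,"z":0},{"fingers":0.3,"x":3.75,"y":0,"z":0},{"fingers":0.3,"x":3.75,"y":0,"z":0},{"fingers":0.3,"x":3.75,"y":0,"z":0}]' 20; python3 go.py 0.6 -0.0245 0.14 86
```

```text
t 1.97 p [ 0.5996 -0.0247  0.1783] jaw 85.86 down [-1.4e-03  3.0e-04 -1.0e+00] grip 0.999 F [ 0.1  1.5 -1. ] -> x 0.957 y -0.010 z 0.006 twist -0.028$[0]: bad value
```

```bash
python3 -m creep '[{"fingers":1,"x":0.9,"y":0,"z":0,"twist":0},{"fingers":1,"x":1.7,"y":0,"z":0,"twist":0},{"fingers":1,"x":2.5,"y":0,"z":0,"twist":0},{"fingers":1,"x":3.0,"y":0,"z":0,"twist":0},{"fingers":1,"x":3.4,"y":0,"z":0,"twist":0},{"fingers":1,"x":3.65,"y":0,"z":0,"twist":0},{"fingers":1,"x":3.75,"y":0,"z":0,"twist":0},{"fingers":1,"x":3.75,"y":0,"z":0,"twist":0},{"fingers":0.3,"x":3.75,"y":0,"z":0,"twist":0},{"fingers":0.3,"x":3.75,"y":0,"z":0,"twist":0},{"fingers":0.3,"x":3.75,"y":0,"z":0,"twist":0},{"fingers":0.3,"x":3.75,"y":0,"z":0,"twist":0},{"fingers":0.3,"x":3.75,"y":0,"z":0,"twist":0},{"fingers":0.3,"x":3.75,"y":0,"z":0,"twist":0},{"fingers":0.3,"x":3.75,"y":0,"z":0,"twist":0},{"fingers":0.3,"x":3.75,"y":0,"z":0,"twist":0}]' 20; python3 go.py 0.6 -0.0245 0.14 86
```

```text
time: 3.3
position: [0.6001, -0.0247, 0.029]
tool_rot: [-1.156, 1.242, 1.157]
ft_force: [0.3, -1.3, -0.1]
grip_width: 0.478
t 3.3 p [ 0.6001 -0.0247  0.029 ] jaw 85.91 down [ 1.e-04  1.e-04 -1.e+00] grip 0.478 F [ 0.3 -1.3 -0.1] -> x -2.775 y 0.002 z 0.005 twist -0.017
```

```bash
python3 -m creep '[{"fingers":0.3,"x":0,"y":0,"z":0,"twist":0},{"fingers":0.3,"x":0,"y":0,"z":0,"twist":0},{"fingers":0.3,"x":-0.2,"y":0,"z":0,"twist":0},{"fingers":0.3,"x":-0.5,"y":0,"z":0,"twist":0},{"fingers":0.3,"x":-1.0,"y":0,"z":0,"twist":0},{"fingers":0.3,"x":-1.6,"y":0,"z":0,"twist":0},{"fingers":0.3,"x":-2.2,"y":0,"z":0,"twist":0},{"fingers":0.3,"x":-2.7,"y":0,"z":0,"twist":0},{"fingers":0.3,"x":-3,"y":0,"z":0,"twist":0},{"fingers":0.3,"x":-3,"y":0,"z":0,"twist":0}]'; python3 go.py 0.548 0.2395 0.15 89; python3 -c "
from h import *
img('wrist','w2.png')"
```

```text
time: 4.13
position: [0.6022, -0.025, 0.1528]
tool_rot: [-1.159, 1.237, 1.152]
ft_force: [0.3, -0.6, -1.3]
grip_width: 0.437
t 4.13 p [ 0.6022 -0.025   0.1528] jaw 85.91 down [ 6.1e-03  8.0e-04 -1.0e+00] grip 0.437 F [ 0.3 -0.6 -1.3] -> x 0.067 y 1.824 z 6.499 twist -0.619
```

View pics/w2.png

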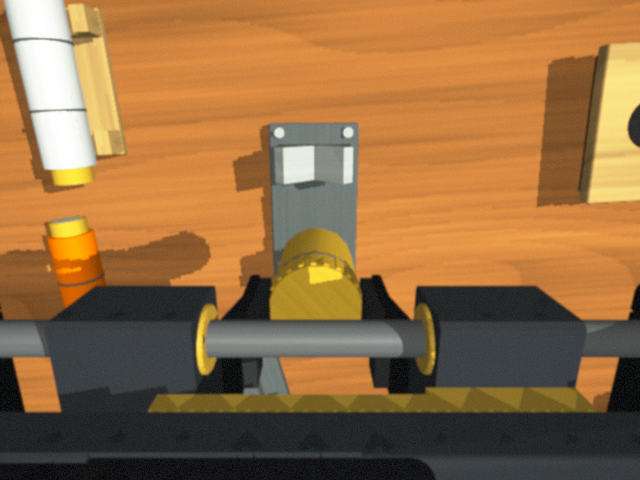

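The can is lifted and held upright between the fingers at (315,275). Next is the move over the shelf.

```bash
python3 go.py 0.548 0.2395 0.15 89; python3 -m creep '[{"fingers":0.3,"x":0,"y":0.1,"z":0.4,"twist":-0.1},{"fingers":0.3,"x":0,"y":0.3,"z":1,"twist":-0.2},{"fingers":0.3,"x":0,"y":0.5,"z":1.7,"twist":-0.3},{"fingers":0.3,"x":0,"y":0.7,"z":2.4,"twist":-0.4},{"fingers":0.3,"x":0,"y":0.9,"z":3.2,"twist":-0.6},{"fingers":0.3,"x":0,"y":1.1,"z":4,"twist":-0.6},{"fingers":0.3,"x":0,"y":1.3,"z":4.8,"twist":-0.6},{"fingers":0.3,"x":0,"y":1.5,"z":5.5,"twist":-0.6},{"fingers":0.3,"x":0,"y":1.65,"z":6,"twist":-0.6},{"fingers":0.3,"x":0,"y":1.75,"z":6.35,"twist":-0.6},{"fingers":0.3,"x":0,"y":1.78,"z":6.49,"twist":-0.6},{"fingers":0.3,"x":0,"y":1.78,"z":6.49,"twist":-0.6},{"fingers":0.3,"x":0,"y":1.78,"z":6.49,"twist":-0.6},{"fingers":0.3,"x":0,"y":1.78,"z":6.49,"twist":-0.6}]';  python3 go.py 0.548 0.2395 0.05 89;python3 -c "
from h import *
img('wrist','w3.png');img('top','t3.png');img('side','s3.png')";  python3 go.py 0.548 0.2395 0.05 89; python3 mw.py
```

```text
t 4.18 p [ 0.601  -0.0248  0.1506] jaw 85.91 down [ 3.1e-03  5.0e-04 -1.0e+00] grip 0.438 F [-0.5  0.6 -2.7] -> x 0.014 y 1.794 z 6.497 twist -0.617
time: 5.35
position: [0.5482, 0.2369, 0.1488]
tool_rot: [-1.194, 1.22, 1.192]
ft_force: [1.2, -0.4, -1.5]
grip_width: 0.44
t 5.35 p [0.5482 0.2369 0.1488] jaw 88.74 down [ 1.0e-04 -1.2e-03 -1.0e+00] grip 0.44 F [ 1.2 -0.4 -1.5] -> x 2.470 y 0.006 z 0.069 twist -0.051
t 5.5 p [0.5481 0.2376 0.1491] jaw 88.77 down [ 3.e-04 -2.e-04 -1.e+00] grip 0.439 F [ 0.6  0.9 -1.8] -> x 2.478 y 0.004 z 0.048 twist -0.047
brass z>.065 3322 [430. 235.] mean [0.5484 0.3145 0.0909] rect [550.6 316.4] [40.8 41.3] 8.7
brass z>.065 3763 [539. 234.] mean [0.5497 0.3874 0.0896] rect [551.7 391. ] [40.9 41.2] 47.4
base 383 [75.  8.] mean [0.3891 0.0623 0.0138] rect [389.9  61.7] [22.9 12.8] 88.2
base 2889 [ 36. 237.] mean [ 0.5661 -0.0052  0.0126] rect [566.  -13.7] [60.2 71.7] 86.6
saddle 735 [ 12. 244.] mean [0.5604 0.0033 0.0511] rect [561.2  -0.7] [18.6 27.1] 86.2
shelf 26482 [410. 195.] mean [0.533  0.3142 0.0309] rect [545.8 316.7] [236.4 109.9] 89.1
table 0.0009325395169487716
```

View pics/w3.png

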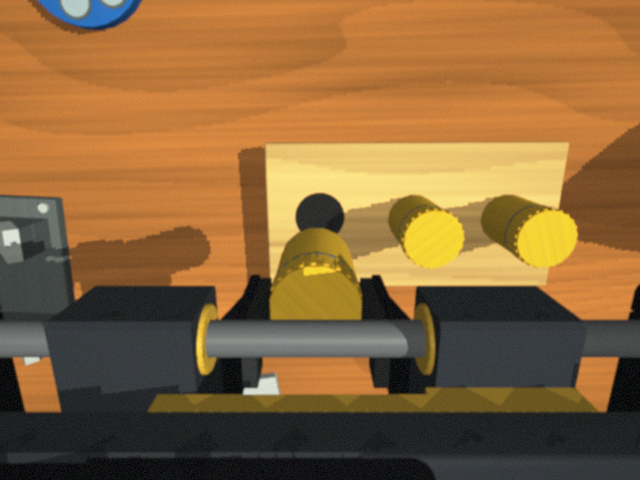

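View pics/s3.png

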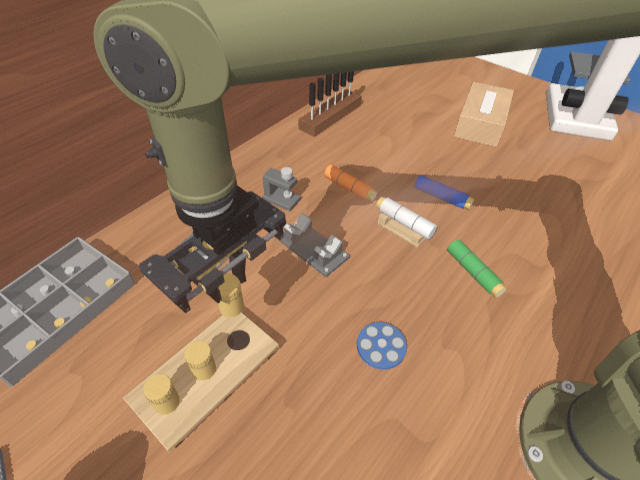

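```bash
python3 -m creep '[{"fingers":0.3,"x":0.3,"y":0,"z":0.05,"twist":-0.05},{"fingers":0.3,"x":0.8,"y":0,"z":0.05,"twist":-0.05},{"fingers":0.3,"x":1.3,"y":0,"z":0.05,"twist":-0.05},{"fingers":0.3,"x":1.8,"y":0,"z":0.05,"twist":-0.05},{"fingers":0.3,"x":2.1,"y":0,"z":0.05,"twist":-0.05},{"fingers":0.3,"x":2.3,"y":0,"z":0.05,"twist":-0.05},{"fingers":0.3,"x":2.4,"y":0,"z":0.05,"twist":-0.05},{"fingers":0.3,"x":2.47,"y":0,"z":0.05,"twist":-0.05},{"fingers":0.3,"x":2.5,"y":0,"z":0.05,"twist":-0.05},{"fingers":0.3,"x":2.5,"y":0,"z":0.05,"twist":-0.05},{"fingers":0.3,"x":2.5,"y":0,"z":0.05,"twist":-0.05}]';  python3 go.py 0.5485 0.2395 0.047 89
```

```text
time: 6.42
position: [0.5482, 0.2416, 0.0498]
tool_rot: [-1.199, 1.214, 1.198]
ft_force: [-0.1, -0.3, -2.2]
grip_width: 0.44
t 6.42 p [0.5482 0.2416 0.0498] jaw 89.17 down [ 1.4e-03  9.0e-04 -1.0e+00] grip 0.44 F [-0.1 -0.3 -2.2] -> x 0.071 y -0.008 z -0.053 twist 0.034
```

```bash
python3 -m creep '[{"fingers":0.3,"x":0,"y":0,"z":-0.05,"twist":0},{"fingers":0.3,"x":0,"y":0,"z":-0.05,"twist":0},{"fingers":0.3,"x":0,"y":0,"z":-0.05,"twist":0},{"fingers":0.3,"x":0,"y":0,"z":-0.05,"twist":0},{"fingers":0.3,"x":0.03,"y":0,"z":-0.05,"twist":0},{"fingers":0.3,"x":0.05,"y":0,"z":-0.05,"twist":0},{"fingers":0.3,"x":0.05,"y":0,"z":-0.05,"twist":0}]';  python3 go.py 0.5485 0.2395 0.047 89; python3 -c "
from h import *
d=img('side','s4.png');cv2.imwrite('pics/s4c.png',cv2.resize(cv2.cvtColor(d['pixels'][260:450,110:300],cv2.COLOR_RGB2BGR),None,fx=3,fy=3))";  python3 go.py 0.5485 0.2395 0.047 89
```

```text
time: 7.0
position: [0.5476, 0.2394, 0.047]
tool_rot: [-1.199, 1.216, 1.199]
ft_force: [0.6, -0.8, -1.2]
grip_width: 0.437
t 7.0 p [0.5476 0.2394 0.047 ] jaw 89.17 down [ 1.e-04  1.e-04 -1.e+00] grip 0.437 F [ 0.6 -0.8 -1.2] -> x -0.001 y -0.023 z 0.003 twist 0.035
t 7.05 p [0.5475 0.2394 0.047 ] jaw 89.17 down [ 1.e-04  2.e-04 -1.e+00] grip 0.438 F [-0.1 -0.9 -0.8] -> x -0.000 y -0.024 z 0.003 twist 0.035
```

View pics/s4c.png

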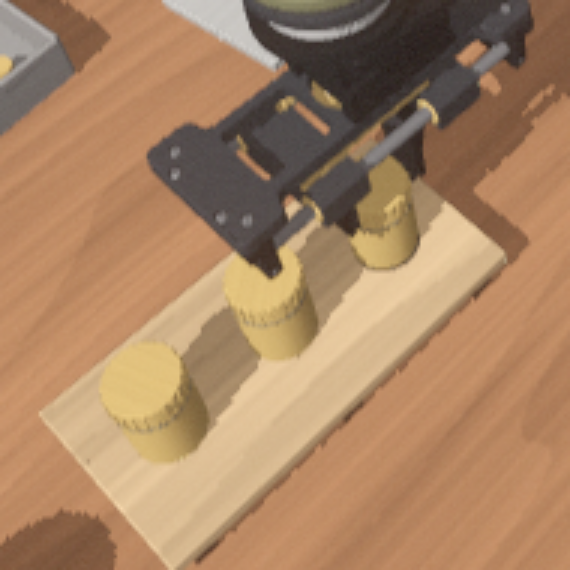

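```bash
python3 -m creep '[{"fingers":0.3,"x":0,"y":-0.02,"z":0,"twist":0},{"fingers":0.3,"x":0.02,"y":-0.02,"z":0,"twist":0},{"fingers":0.3,"x":0.04,"y":-0.02,"z":0,"twist":0},{"fingers":0.3,"x":0.04,"y":-0.02,"z":0,"twist":0}]';  python3 go.py 0.5485 0.2395 0.047 89
```

```text
time: 7.38
position: [0.5487, 0.2395, 0.0471]
tool_rot: [-1.198, 1.215, 1.198]
ft_force: [-3.2, -1.1, 8.1]
grip_width: 0.439
t 7.38 p [0.5487 0.2395 0.0471] jaw 89.16 down [ 6.e-04  8.e-04 -1.e+00] grip 0.439 F [-3.2 -1.1  8.1] -> x 0.002 y 0.006 z 0.001 twist 0.033
```

It's in contact with the shelf (8 N). I ease off slightly and open partially.

```bash
python3 -m creep '[{"fingers":0.3,"x":-0.03,"y":0,"z":0,"twist":0},{"fingers":0.3,"x":-0.03,"y":0,"z":0,"twist":0},{"fingers":0.62,"x":-0.03,"y":0,"z":0,"twist":0},{"fingers":0.62,"x":-0.03,"y":0,"z":0,"twist":0},{"fingers":0.62,"x":-0.03,"y":0,"z":0,"twist":0},{"fingers":0.62,"x":-0.03,"y":0,"z":0,"twist":0},{"fingers":0.62,"x":-0.03,"y":0,"z":0,"twist":0},{"fingers":0.62,"x":-0.03,"y":0,"z":0,"twist":0}]';  python3 go.py 0.5485 0.2395 0.047 89
```

```text
time: 8.05
position: [0.5483, 0.2393, 0.0465]
tool_rot: [-1.199, 1.216, 1.199]
ft_force: [-0.0, -0.9, 0.1]
grip_width: 0.616
t 8.05 p [0.5483 0.2393 0.0465] jaw 89.17 down [ 0. -0. -1.] grip 0.616 F [-0.  -0.9  0.1] -> x -0.013 y -0.004 z 0.006 twist 0.034
```

```bash
python3 -m creep '[{"fingers":0.62,"x":-0.3,"y":0,"z":0,"twist":0},{"fingers":0.62,"x":-0.8,"y":0,"z":0,"twist":0},{"fingers":0.62,"x":-1.4,"y":0,"z":0,"twist":0},{"fingers":0.62,"x":-2.1,"y":0,"z":0,"twist":0},{"fingers":0.8,"x":-2.8,"y":0,"z":0,"twist":0},{"fingers":0.8,"x":-3.5,"y":0,"z":0,"twist":0},{"fingers":0.8,"x":-3.5,"y":0,"z":0,"twist":0},{"fingers":0.8,"x":-3.5,"y":0,"z":0,"twist":0}]';  python3 -c "
from h import *
img('wrist','w5.png');d=img('side','s5.png');cv2.imwrite('pics/s5c.png',cv2.resize(cv2.cvtColor(d['pixels'][260:450,110:300],cv2.COLOR_RGB2BGR),None,fx=3,fy=3))"; python3 go.py 0.4838 -0.2072 0.187 89; python3 mw.py|grep brass; python3 m.py|grep -E "cantops|barrel|side"
```

```text
time: 8.72
position: [0.5498, 0.2397, 0.1896]
tool_rot: [-1.198, 1.211, 1.196]
ft_force: [-0.8, 0.6, -0.7]
grip_width: 0.78
t 8.82 p [0.5479 0.2391 0.1863] jaw 89.17 down [-6.e-04 -1.e-04 -1.e+00] grip 0.794 F [-0.6  0.2  0.5] -> x -0.014 y 1.440 z -11.180 twist 0.034
brass z>.065 2492 [411. 219.] mean [0.5486 0.3148 0.0911] rect [550.7 316.2] [40.6 41.3] 73.4
brass z>.065 2347 [315. 220.] mean [0.5484 0.2413 0.0917] rect [550.4 241.4] [41.5 40.6] 12.2
brass z>.065 2778 [506. 219.] mean [0.5499 0.3879 0.0899] rect [552.1 390.9] [41.3 40.6] 2.7
cantops shelf 48 px 159.4 239.4 mean [0.5429 0.4012 0.0915] z [0.0865 0.0971] rect [541.8 401.4] [31.1 10.3] 28.7
barrel 742 px 417.2 266.5 mean [ 0.4827 -0.2081  0.0521] z [0.0443 0.0585] rect [ 483.4 -208.7] [ 34.4 128.1] 88.7
side table z 0.0014053551646678875
cantops shelf 468 px 233.2 321.8 mean [0.5487 0.2403 0.092 ] z [0.0862 0.0945] rect [550.4 239. ] [39.9 41. ] 25.1
cantops shelf 541 px 197.4 352.8 mean [0.5492 0.3151 0.0921] z [0.0867 0.0944] rect [550.6 314.3] [40.8 39.8] 20.3
cantops shelf 636 px 157.3 387.0 mean [0.5506 0.3896 0.0921] z [0.087  0.0945] rect [552.1 388.8] [41.1 41.2] 27.5
barrel 752 px 408.1 215.7 mean [ 0.4815 -0.2023  0.0523] z [0.0432 0.0577] rect [ 484.8 -206.4] [ 31.7 128.7] 89.8
```

View pics/s5c.png

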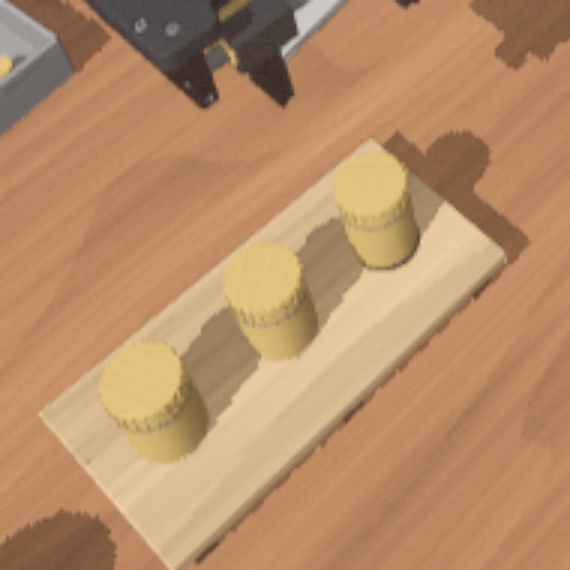

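View pics/w5.png

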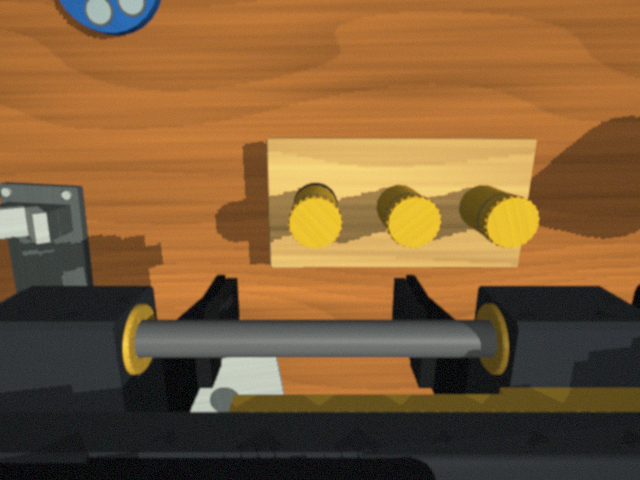

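The can stands upright on its disc. The three cans are 75 mm apart and in line to about 1 mm: side view y = 0.239, 0.314, 0.389. Next is the barrel.

```bash
python3 -m creep '[{"fingers":0.85,"x":0,"y":0.1,"z":-0.6,"twist":0},{"fingers":0.85,"x":0,"y":0.2,"z":-1.5,"twist":0},{"fingers":0.85,"x":0,"y":0.3,"z":-2.4,"twist":0},{"fingers":0.85,"x":0,"y":0.4,"z":-3.4,"twist":0},{"fingers":0.85,"x":0,"y":0.5,"z":-4.4,"twist":0},{"fingers":0.85,"x":0,"y":0.6,"z":-5.4,"twist":0},{"fingers":0.85,"x":0,"y":0.75,"z":-6.4,"twist":0},{"fingers":0.85,"x":0,"y":0.9,"z":-7.4,"twist":0},{"fingers":0.85,"x":0,"y":1,"z":-8.4,"twist":0},{"fingers":0.85,"x":0,"y":1.15,"z":-9.3,"twist":0},{"fingers":0.85,"x":0,"y":1.3,"z":-10.2,"twist":0},{"fingers":0.85,"x":0,"y":1.4,"z":-10.8,"twist":0},{"fingers":0.85,"x":0,"y":1.44,"z":-11.18,"twist":0},{"fingers":0.85,"x":0,"y":1.44,"z":-11.18,"twist":0},{"fingers":0.85,"x":0,"y":1.44,"z":-11.18,"twist":0},{"fingers":0.85,"x":0,"y":1.44,"z":-11.18,"twist":0},{"fingers":0.85,"x":0,"y":1.44,"z":-11.18,"twist":0}]'; python3 -c "
from h import *
img('wrist','w6.png');img('top','t6.png')"; python3 go.py 0.4838 -0.2072 0.187 89; python3 mw.py|grep saddle
```

```text
time: 10.23
position: [0.4845, -0.2051, 0.1859]
tool_rot: [-1.2, 1.215, 1.202]
ft_force: [-0.2, 0.5, -0.1]
grip_width: 0.851
t 10.33 p [ 0.4845 -0.2055  0.1862] jaw 89.31 down [-5.e-04  4.e-04 -1.e+00] grip 0.846 F [ 0.8 -0.2  0.2] -> x -0.019 y 0.018 z -0.043 twist 0.063
saddle 5318 [311. 203.] mean [ 0.4772 -0.2071  0.0537] rect [ 481.4 -207.1] [ 33.3 122.8] 89.3
```

View pics/w6.png

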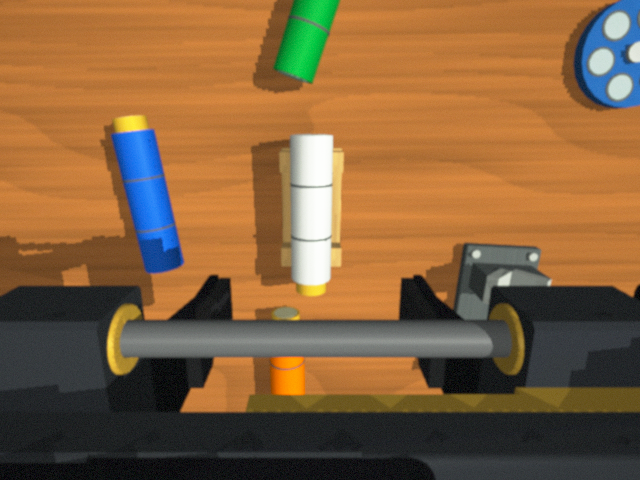

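The white barrel is at (311,205) with its nose toward the bottom. The orange nose lies clear at (287,313), and the fingers are centred on the barrel. I refine its ends.

```bash
python3 - <<'E'
from h import *
from mw import P,Z,S,d,v,u
m=(v<300)&(u>270)&(u<350)&(S<60)&(d['pixels'].max(-1)>120)&(Z>.040)&(Z<.065)
q=P[m]; r=cv2.minAreaRect(q[:,:2].astype(np.float32)*1000); print(m.sum(),np.round(r,1) if 0 else r, q[:,0].min(),q[:,0].max(),q[:,2].max())
E
```

```text
5970 ((486.08856201171875, -207.29803466796875), (35.638423919677734, 132.0679168701172), 89.01602172851562) 0.419979972314484 0.552339418193544 0.058791626609774994
```

```bash
python3 -m creep '[{"fingers":0.85,"x":0.4,"y":0,"z":-0.04,"twist":0},{"fingers":0.85,"x":1.1,"y":0,"z":-0.04,"twist":0},{"fingers":0.85,"x":1.8,"y":0,"z":-0.04,"twist":0},{"fingers":0.85,"x":2.5,"y":0,"z":-0.04,"twist":0},{"fingers":0.85,"x":3.1,"y":0,"z":-0.04,"twist":0},{"fingers":0.85,"x":3.6,"y":0,"z":-0.04,"twist":0},{"fingers":0.85,"x":3.95,"y":0,"z":-0.04,"twist":0},{"fingers":0.85,"x":4.1,"y":0,"z":-0.04,"twist":0},{"fingers":0.85,"x":4.15,"y":0,"z":-0.04,"twist":0},{"fingers":0.85,"x":4.15,"y":0,"z":-0.04,"twist":0},{"fingers":0.85,"x":4.15,"y":0,"z":-0.04,"twist":0}]'; python3 go.py 0.4845 -0.2072 0.020 89
```

```text
time: 11.25
position: [0.4851, -0.2087, 0.0215]
tool_rot: [-1.2, 1.215, 1.198]
ft_force: [0.3, -0.9, 0.2]
grip_width: 0.85
t 11.25 p [ 0.4851 -0.2087  0.0215] jaw 89.19 down [ 1.6e-03 -2.0e-04 -1.0e+00] grip 0.85 F [ 0.3 -0.9  0.2] -> x 0.037 y 0.016 z 0.037 twist 0.038
```

```bash
python3 -m creep '[{"fingers":0.85,"x":0.03,"y":0,"z":0.02,"twist":0},{"fingers":0.85,"x":0.03,"y":0,"z":0.02,"twist":0},{"fingers":0.85,"x":0.03,"y":0,"z":0.02,"twist":0},{"fingers":0.85,"x":0.03,"y":0,"z":0.02,"twist":0},{"fingers":0.6,"x":0.03,"y":0,"z":0.02,"twist":0},{"fingers":0.6,"x":0.03,"y":0,"z":0.02,"twist":0},{"fingers":0.6,"x":0.03,"y":0,"z":0.02,"twist":0}]' 12; python3 go.py 0.4845 -0.2072 0.020 89
```

```text
time: 11.83
position: [0.4843, -0.2078, 0.0194]
tool_rot: [-1.198, 1.216, 1.198]
ft_force: [-0.2, -0.0, 0.7]
grip_width: 0.705
t 11.83 p [ 0.4843 -0.2078  0.0194] jaw 89.16 down [ 2.e-04  1.e-04 -1.e+00] grip 0.705 F [-0.2 -0.   0.7] -> x -0.015 y -0.005 z 0.016 twist 0.033
```

```bash
python3 -m creep '[{"fingers":0.3,"x":0,"y":0,"z":0.01,"twist":0},{"fingers":0.3,"x":0,"y":0,"z":0.01,"twist":0},{"fingers":0.3,"x":0,"y":0,"z":0.01,"twist":0},{"fingers":0.3,"x":0,"y":0,"z":0.01,"twist":0},{"fingers":0.3,"x":0,"y":0,"z":0.01,"twist":0},{"fingers":0.3,"x":0,"y":0,"z":0.01,"twist":0},{"fingers":0.3,"x":0,"y":0,"z":0.01,"twist":0},{"fingers":0.3,"x":0,"y":0,"z":0.01,"twist":0}]' 12; python3 go.py 0.4845 -0.2072 0.020 89;
```

```text
time: 12.5
position: [0.4842, -0.2074, 0.0193]
tool_rot: [-1.198, 1.216, 1.199]
ft_force: [-0.4, -0.1, 0.8]
grip_width: 0.299
t 12.5 p [ 0.4842 -0.2074  0.0193] jaw 89.17 down [ 0.e+00  1.e-04 -1.e+00] grip 0.299 F [-0.4 -0.1  0.8] -> x -0.016 y -0.007 z 0.006 twist 0.034
```

The opening of 0.299 is too small for a 36 mm barrel, so something is off. I look before lifting.

```bash
python3 -c "
from h import *
img('wrist','w7.png');d=img('side','s7.png');cv2.imwrite('pics/s7c.png',cv2.resize(cv2.cvtColor(d['pixels'][150:290,330:520],cv2.COLOR_RGB2BGR),None,fx=4,fy=4))"
```

```text
(no output)
```

View pics/s7c.png

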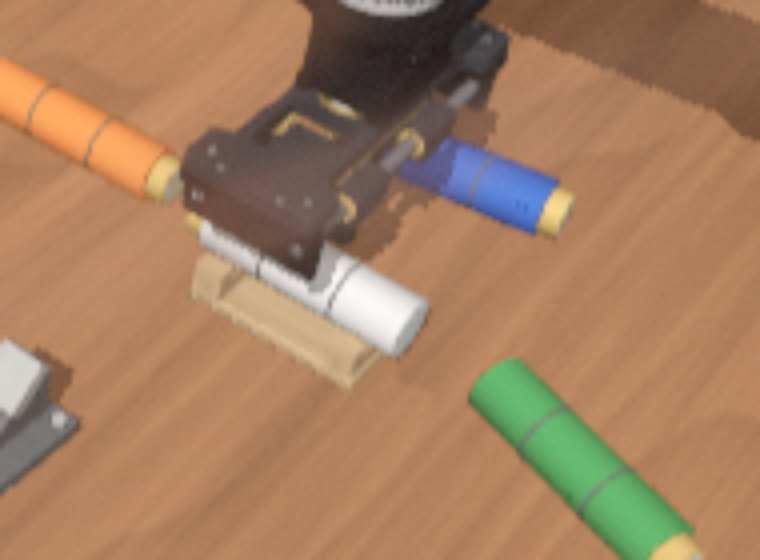

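View pics/w7.png

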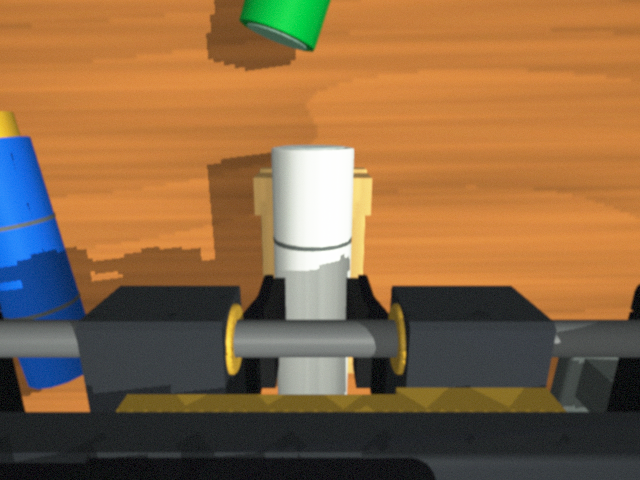

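```bash
python3 -m creep '[{"fingers":0.2,"x":0,"y":0,"z":0,"twist":0},{"fingers":0.2,"x":0,"y":0,"z":0,"twist":0},{"fingers":0.2,"x":0,"y":0,"z":0,"twist":0}]' 12; python3 -c "
from h import *
from mw import *
d=img('wrist','w8.png')
P=world(d)
for (uu,vv) in [(250,300),(265,300),(316,300),(368,300),(385,300),(316,200),(316,160)]: print(uu,vv,P[vv,uu].round(4))
q=P[230:285,260:380]
T=rot(telemetry.get_state()['tool_rot']);print(d['xyz'])
cv2.imwrite('pics/w8c.png',cv2.resize(cv2.cvtColor(d['pixels'][140:410,220:410],cv2.COLOR_RGB2BGR),None,fx=2.2,fy=2.2,interpolation=2))
"
```

```text
time: 12.85
position: [0.4842, -0.2074, 0.0193]
tool_rot: [-1.198, 1.216, 1.198]
ft_force: [-0.7, 0.1, -1.0]
grip_width: 0.219
250 300 [ 0.4475 -0.2195  0.1381]
265 300 [ 0.4736 -0.2243  0.0821]
316 300 [ 0.486  -0.2055  0.0561]
368 300 [ 0.5126 -0.175  -0.    ]
385 300 [ 0.4472 -0.1904  0.1396]
316 200 [ 0.4412 -0.205   0.0567]
316 160 [ 0.425  -0.2048  0.0569]
[ 0.41030841 -0.20480958  0.21813083]
```

View pics/w8c.png

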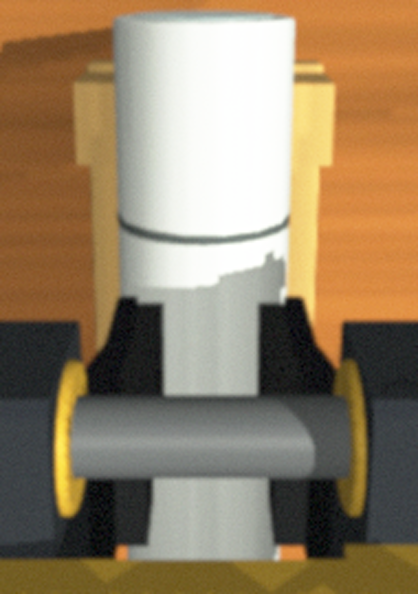

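```bash
python3 -c "
from h import *
d=img('wrist'); P=world(d); print(telemetry.get_state()['grip_width'],telemetry.get_state()['ft_force'],telemetry.get_state()['torque'])
for uu in (276,280,284,288,292,316,340,346,352):
  print(uu,[tuple((P[vv,uu]*1000).round(0).astype(int)) for vv in range(268,318,6)])
"
```

```text
0.20411359263776274 [-0.15044477 -0.44802971  0.55667   ] [ 0.00796394  0.05425016 -0.05068723]
276 [(np.int64(475), np.int64(-224), np.int64(44)), (np.int64(474), np.int64(-223), np.int64(56)), (np.int64(474), np.int64(-222), np.int64(62)), (np.int64(474), np.int64(-221), np.int64(69)), (np.int64(474), np.int64(-221), np.int64(75)), (np.int64(473), np.int64(-220), np.int64(81)), (np.int64(475), np.int64(-220), np.int64(83)), (np.int64(475), np.int64(-220), np.int64(88)), (np.int64(475), np.int64(-219), np.int64(92))]
280 [(np.int64(474), np.int64(-222), np.int64(49)), (np.int64(473), np.int64(-221), np.int64(56)), (np.int64(474), np.int64(-220), np.int64(63)), (np.int64(474), np.int64(-220), np.int64(69)), (np.int64(475), np.int64(-220), np.int64(73)), (np.int64(475), np.int64(-219), np.int64(77)), (np.int64(475), np.int64(-219), np.int64(83)), (np.int64(475), np.int64(-218), np.int64(88)), (np.int64(475), np.int64(-218), np.int64(91))]
284 [(np.int64(472), np.int64(-219), np.int64(52)), (np.int64(475), np.int64(-220), np.int64(52)), (np.int64(475), np.int64(-219), np.int64(60)), (n
[... 2147 characters left out ...]
4(475), np.int64(-193), np.int64(66)), (np.int64(475), np.int64(-194), np.int64(72)), (np.int64(475), np.int64(-194), np.int64(78)), (np.int64(476), np.int64(-194), np.int64(82)), (np.int64(475), np.int64(-195), np.int64(87)), (np.int64(475), np.int64(-195), np.int64(92))]
352 [(np.int64(489), np.int64(-186), np.int64(9)), (np.int64(474), np.int64(-190), np.int64(56)), (np.int64(474), np.int64(-190), np.int64(62)), (np.int64(474), np.int64(-191), np.int64(69)), (np.int64(474), np.int64(-192), np.int64(75)), (np.int64(475), np.int64(-192), np.int64(78)), (np.int64(475), np.int64(-192), np.int64(83)), (np.int64(476), np.int64(-192), np.int64(87)), (np.int64(476), np.int64(-193), np.int64(91))]
```

```bash
python3 -c "
from h import *
d=img('side','s9.png'); P=world(d); V=d['pixels'].max(-1)
X,Y,Z=[P[...,i] for i in range(3)]
m=(V<70)&(abs(X-.484)<.03)&(abs(Y+.207)<.04)&(Z>.012)&(Z<.12)
for z0 in np.arange(.01,.12,.006):
  k=m&(Z>=z0)&(Z<z0+.006); 
  if k.sum(): v,u=np.nonzero(k); print(round(z0,3),k.sum(),u.mean().round(),v.mean().round(),P[k].mean(0).round(3))
s=telemetry.get_state(); T=rot(s['tool_rot']); p=np.array(s['position']); print(p)
w=img('wrist')
for n,dd in (('side',d),('wrist',w)):
  for off in (0,-.019,-.035,-.05):
    q=rot(dd['attitude']).T@(p+T[:,0]*off-np.array(dd['xyz'])); K=np.array(dd['K'])
    print(n,off,(K[0,0]*q[0]/-q[2]+K[0,2]).round(1),(K[1,1]*-q[1]/-q[2]+K[1,2]).round(1),-q[2])
cv2.imwrite('pics/s9c.png',cv2.resize(cv2.cvtColor(d['pixels'][170:260,370:460],cv2.COLOR_RGB2BGR),None,fx=6,fy=6))
"
```

```text
0.058 2 408.0 218.0 [ 0.475 -0.19   0.06 ]
0.064 2 409.0 216.0 [ 0.474 -0.191  0.066]
[ 0.48422109 -0.2074353   0.01934643]
side 0 405.5 224.1 0.9830299083354594
side -0.019 407.0 218.2 0.9688038573524382
side -0.035 408.2 213.1 0.9568240249456834
side -0.05 409.4 208.1 0.9455929320643509
wrist 0 312.3 267.2 0.21140873728155563
wrist -0.019 312.0 280.9 0.19312714184426008
wrist -0.035 311.7 294.8 0.17773211410759013
wrist -0.05 311.3 310.1 0.16329927560446209
```

View pics/s9c.png

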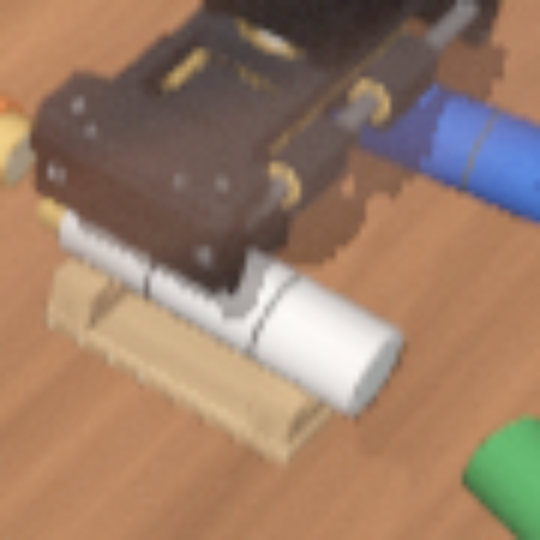

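The fingers met no resistance, and the depth maps show the rendered fingertips ending near z≈0.056, about 36 mm above the reported TCP. The tips are therefore at the barrel's top and nothing is gripped. I open, rise and measure the true fingertip position.

```bash
python3 -m creep '[{"fingers":0.85,"x":0,"y":0,"z":0,"twist":0},{"fingers":0.85,"x":0,"y":0,"z":0,"twist":0},{"fingers":0.85,"x":0,"y":0,"z":0,"twist":0},{"fingers":0.85,"x":0,"y":0,"z":0,"twist":0},{"fingers":0.85,"x":0,"y":0,"z":0,"twist":0},{"fingers":0.85,"x":0,"y":0,"z":0,"twist":0},{"fingers":0.85,"x":0,"y":0,"z":0,"twist":0},{"fingers":0.85,"x":0,"y":0,"z":0,"twist":0},{"fingers":0.85,"x":0,"y":0,"z":0,"twist":0},{"fingers":0.85,"x":0,"y":0,"z":0,"twist":0},{"fingers":0.85,"x":0,"y":0,"z":0,"twist":0},{"fingers":0.85,"x":-0.5,"y":0,"z":0,"twist":0},{"fingers":0.85,"x":-1,"y":0,"z":0,"twist":0},{"fingers":0.85,"x":-1.5,"y":0,"z":0,"twist":0},{"fingers":0.85,"x":-1.5,"y":0,"z":0,"twist":0},{"fingers":0.85,"x":-1.5,"y":0,"z":0,"twist":0},{"fingers":0.85,"x":-1.5,"y":0,"z":0,"twist":0}]'; python3 -c "
from h import *
d=img('wrist','w10.png'); e=img('side','s10.png'); s=telemetry.get_state(); print(s['position'],s['grip_width'])
P=world(d)
for uu in (185,195,205,215,225,235,400,410,420,430,440): print(uu,[(vv,*(P[vv,uu]*1000).round(0)) for vv in range(268,300,5)])
cv2.imwrite('pics/s10c.png',cv2.resize(cv2.cvtColor(e['pixels'][130:270,340:480],cv2.COLOR_RGB2BGR),None,fx=4.2,fy=4.2,interpolation=2))
P=world(e);V=e['pixels'].max(-1);X,Y,Z=[P[...,i] for i in range(3)]
m=(V<80)&(abs(X-.484)<.05)&(abs(Y+.207)<.08)&(Z>.062)&(Z<.18)
for z0 in np.arange(.06,.16,.006):
  k=m&(Z>=z0)&(Z<z0+.006)
  if k.sum(): v,u=np.nonzero(k); print(round(z0,3),k.sum(),u.mean().round(),v.mean().round(),P[k].mean(0).round(3))
"
```

```text
time: 14.47
position: [0.4838, -0.2071, 0.0787]
tool_rot: [-1.198, 1.216, 1.199]
ft_force: [-0.8, -0.1, 0.9]
grip_width: 0.85
[ 0.48336349 -0.20706142  0.07824647] 0.8493528479591358
185 [(268, np.float64(512.0), np.float64(-301.0), np.float64(2.0)), (273, np.float64(516.0), np.float64(-302.0), np.float64(2.0)), (278, np.float64(520.0), np.float64(-302.0), np.float64(1.0)), (283, np.float64(524.0), np.float64(-303.0), np.float64(0.0)), (288, np.float64(528.0), np.float64(-303.0), np.float64(0.0)), (293, np.float64(532.0), np.float64(-303.0), np.float64(2.0)), (298, np.float64(536.0), np.float64(-304.0), np.float64(1.0))]
195 [(268, np.float64(512.0), np.float64(-294.0), np.float64(2.0)), (273, np.float64(516.0), np.float64(-294.0), np.float64(2.0)), (278, np.float64(520.0), np.float64(-295.0), np.float64(1.0)), (283, np.float64(524.0), np.float64(-295.0), np.float64(1.0)), (288, np.float64(528.0), np.float64(-296.0), np.float64(1.0)), (293, np.float64(532.0), np.float64(-296.0), np.float64(1.0)), (298, np.float64(473.0), np.float64(-250.0), np.float64(140.0))]
205 [(268, np.float64(5
[... 3571 characters left out ...]
p.float64(-163.0), np.float64(140.0))]
440 [(268, np.float64(515.0), np.float64(-114.0), np.float64(1.0)), (273, np.float64(518.0), np.float64(-114.0), np.float64(1.0)), (278, np.float64(522.0), np.float64(-114.0), np.float64(1.0)), (283, np.float64(526.0), np.float64(-113.0), np.float64(1.0)), (288, np.float64(531.0), np.float64(-113.0), np.float64(0.0)), (293, np.float64(535.0), np.float64(-113.0), np.float64(0.0)), (298, np.float64(538.0), np.float64(-113.0), np.float64(2.0))]
0.132 3 429.0 177.0 [ 0.476 -0.247  0.136]
0.138 12 429.0 174.0 [ 0.478 -0.249  0.141]
0.144 11 428.0 172.0 [ 0.48  -0.248  0.147]
0.15 6 426.0 169.0 [ 0.485 -0.246  0.153]
0.156 6 428.0 168.0 [ 0.482 -0.245  0.159]
```

View pics/s10c.png

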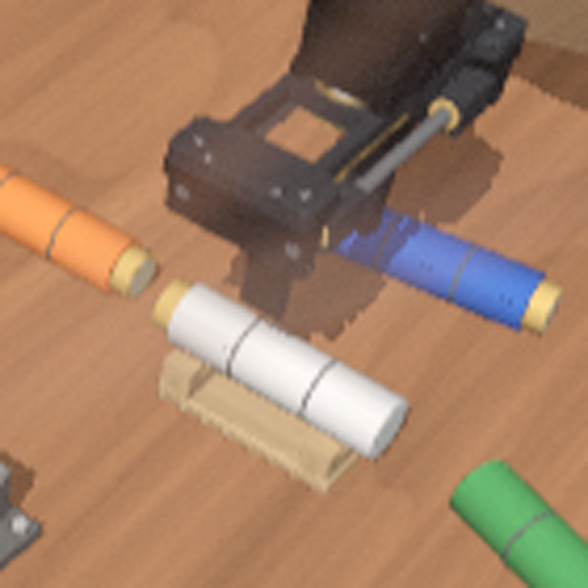

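View pics/w10.png

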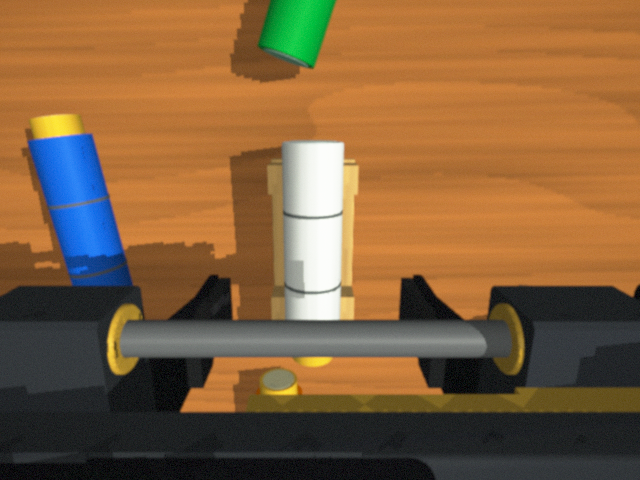

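The fingertips really end about 37 mm above the reported TCP: tip z≈0.115 at TCP 0.078, by depth, and both sides are consistent. So the grasp point is about TCP + 0.056. The barrel is undisturbed. I descend accordingly (tip to z≈0.021), watching the force.

```bash
python3 m.py | grep barrel; python3 -m creep '[{"fingers":0.85,"x":0.4,"y":-0.02,"z":0,"twist":0},{"fingers":0.85,"x":0.8,"y":-0.02,"z":0,"twist":0},{"fingers":0.85,"x":1.2,"y":-0.02,"z":0,"twist":0},{"fingers":0.85,"x":1.5,"y":-0.02,"z":0,"twist":0},{"fingers":0.85,"x":1.7,"y":-0.02,"z":0,"twist":0},{"fingers":0.85,"x":1.8,"y":-0.02,"z":0,"twist":0},{"fingers":0.85,"x":1.8,"y":-0.02,"z":0,"twist":0},{"fingers":0.85,"x":1.8,"y":-0.02,"z":0,"twist":0}]'; python3 go.py 0.4845 -0.2072 -0.016 89;python3 -c "
from h import *
d=img('wrist','w11.png'); e=img('side','s11.png');cv2.imwrite('pics/s11c.png',cv2.resize(cv2.cvtColor(e['pixels'][130:270,340:480],cv2.COLOR_RGB2BGR),None,fx=4.2,fy=4.2,interpolation=2))"
```

```text
barrel 148 px 417.6 253.7 mean [ 0.5132 -0.2095  0.054 ] z [0.0493 0.0598] rect [ 513.7 -210.2] [41.9 20. ] 0.7
barrel 168 px 414.6 281.1 mean [ 0.4478 -0.2012  0.0525] z [0.0446 0.0593] rect [ 446.3 -198.1] [23.  54.1] 71.6
barrel 744 px 408.1 215.7 mean [ 0.4816 -0.2023  0.0522] z [0.0431 0.0577] rect [ 484.4 -204.8] [129.1  34.2] 0.8
time: 15.23
position: [0.4852, -0.2076, 0.0075]
tool_rot: [-1.199, 1.216, 1.198]
ft_force: [0.1, 0.2, 0.0]
grip_width: 0.849
t 15.23 p [ 0.4852 -0.2076  0.0075] jaw 89.16 down [ 2.e-04 -2.e-04 -1.e+00] grip 0.849 F [0.1 0.2 0. ] -> x 0.588 y 0.018 z 0.011 twist 0.033
```

View pics/w11.png

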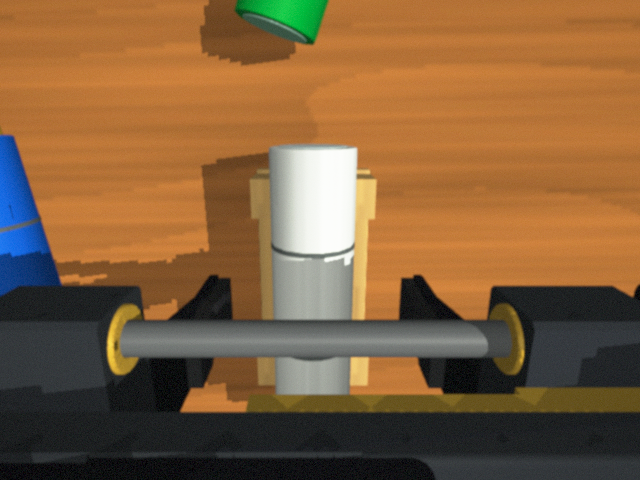

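View pics/s11c.png

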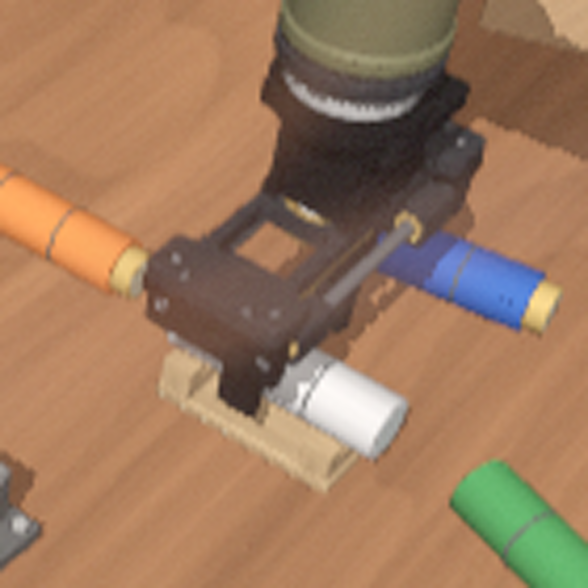

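The fingers now straddle the barrel. I lower another ~22 mm and close.

```bash
python3 -m creep '[{"fingers":0.85,"x":0.15,"y":0,"z":0.01,"twist":0},{"fingers":0.85,"x":0.35,"y":0,"z":0.01,"twist":0},{"fingers":0.85,"x":0.5,"y":0,"z":0.01,"twist":0},{"fingers":0.85,"x":0.56,"y":0,"z":0.01,"twist":0},{"fingers":0.85,"x":0.56,"y":0,"z":0.01,"twist":0},{"fingers":0.3,"x":0.56,"y":0,"z":0.01,"twist":0},{"fingers":0.3,"x":0.56,"y":0,"z":0.01,"twist":0},{"fingers":0.3,"x":0.56,"y":0,"z":0.01,"twist":0},{"fingers":0.3,"x":0.56,"y":0,"z":0.01,"twist":0},{"fingers":0.3,"x":0.56,"y":0,"z":0.01,"twist":0},{"fingers":0.3,"x":0.56,"y":0,"z":0.01,"twist":0},{"fingers":0.3,"x":0.56,"y":0,"z":0.01,"twist":0},{"fingers":0.3,"x":0.56,"y":0,"z":0.01,"twist":0},{"fingers":0.3,"x":0.56,"y":0,"z":0.01,"twist":0},{"fingers":0.3,"x":0.56,"y":0,"z":0.01,"twist":0}]' 15; python3 go.py 0.4845 -0.2072 -0.016 89
```

```text
time: 16.58
position: [0.4852, -0.2074, -0.0149]
tool_rot: [-1.199, 1.216, 1.198]
ft_force: [0.1, -0.7, 1.5]
grip_width: 0.409
t 16.58 p [ 0.4852 -0.2074 -0.0149] jaw 89.16 down [ 5.e-04 -4.e-04 -1.e+00] grip 0.409 F [ 0.1 -0.7  1.5] -> x 0.028 y 0.018 z 0.004 twist 0.032
```

The opening is 0.409 (35.6 mm), so the barrel is gripped. I firm up the grip and lift.

```bash
python3 -m creep '[{"fingers":0.3,"x":0,"y":0,"z":0,"twist":0},{"fingers":0.3,"x":0,"y":0,"z":0,"twist":0},{"fingers":0.3,"x":-0.1,"y":0,"z":0,"twist":0},{"fingers":0.3,"x":-0.3,"y":0,"z":0,"twist":0},{"fingers":0.3,"x":-0.6,"y":0,"z":0,"twist":0},{"fingers":0.3,"x":-1,"y":0,"z":0,"twist":0},{"fingers":0.3,"x":-1.5,"y":0,"z":0,"twist":0},{"fingers":0.3,"x":-2,"y":0,"z":0,"twist":0},{"fingers":0.3,"x":-2.4,"y":0,"z":0,"twist":0},{"fingers":0.3,"x":-2.6,"y":0,"z":0,"twist":0},{"fingers":0.3,"x":-2.6,"y":0,"z":0,"twist":0},{"fingers":0.3,"x":-2.6,"y":0,"z":0,"twist":0},{"fingers":0.3,"x":-2.6,"y":0,"z":0,"twist":0}]' 35; python3 go.py 0.6025 -0.0255 0.09 86; python3 -c "
from h import *
d=img('wrist','w12.png'); e=img('side','s12.png');cv2.imwrite('pics/s12c.png',cv2.resize(cv2.cvtColor(e['pixels'][110:270,320:480],cv2.COLOR_RGB2BGR),None,fx=3.7,fy=3.7,interpolation=2))"; python3 go.py 0.6025 -0.0255 0.09 86
```

```text
time: 17.67
position: [0.4842, -0.2065, 0.088]
tool_rot: [-1.197, 1.217, 1.2]
ft_force: [-0.4, 0.4, -4.1]
grip_width: 0.404
t 17.67 p [ 0.4842 -0.2065  0.088 ] jaw 89.18 down [-1.7e-03  7.0e-04 -1.0e+00] grip 0.404 F [-0.4  0.4 -4.1] -> x -0.052 y -2.893 z 4.568 twist 0.636
t 17.77 p [ 0.4841 -0.2067  0.0878] jaw 89.17 down [-2.2e-03  4.0e-04 -1.0e+00] grip 0.404 F [ 0.3  0.8 -3.6] -> x -0.060 y -2.894 z 4.573 twist 0.633
```

View pics/s12c.png

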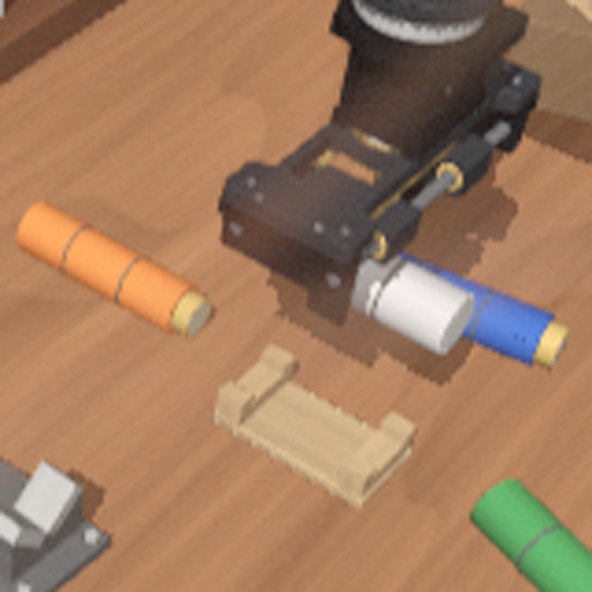

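View pics/w12.png

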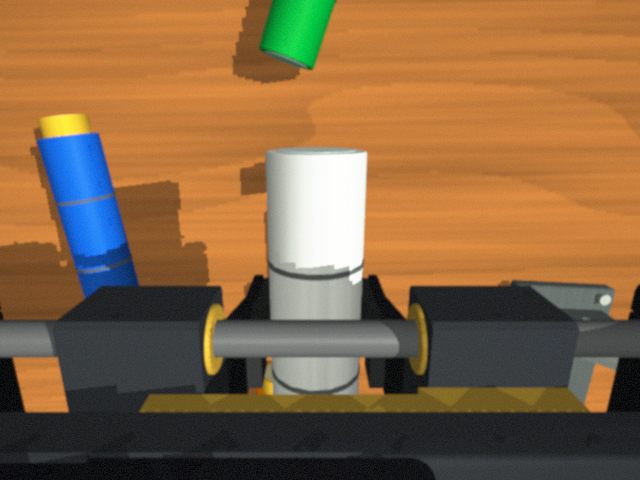

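The barrel is lifted level and the rest is untouched. I transfer it over the cradle using same-camera differences (barrel→cradle dx=0.119, dy=0.1815), so the target TCP is (0.604, -0.0258) with jaw 86.1°.

```bash
python3 go.py 0.604 -0.0258 0.088 86.1; python3 -m creep '[{"fingers":0.3,"x":0,"y":-0.2,"z":0.3,"twist":0.1},{"fingers":0.3,"x":0,"y":-0.5,"z":0.8,"twist":0.2},{"fingers":0.3,"x":0,"y":-0.9,"z":1.4,"twist":0.3},{"fingers":0.3,"x":0,"y":-1.3,"z":2.0,"twist":0.4},{"fingers":0.3,"x":0,"y":-1.7,"z":2.7,"twist":0.5},{"fingers":0.3,"x":0,"y":-2.1,"z":3.3,"twist":0.6},{"fingers":0.3,"x":0,"y":-2.5,"z":3.9,"twist":0.61},{"fingers":0.3,"x":0,"y":-2.75,"z":4.3,"twist":0.61},{"fingers":0.3,"x":0,"y":-2.88,"z":4.5,"twist":0.61},{"fingers":0.3,"x":0,"y":-2.93,"z":4.56,"twist":0.61},{"fingers":0.3,"x":0,"y":-2.93,"z":4.56,"twist":0.61},{"fingers":0.3,"x":0,"y":-2.93,"z":4.56,"twist":0.61},{"fingers":0.3,"x":0,"y":-2.93,"z":4.56,"twist":0.61},{"fingers":0.3,"x":0,"y":-2.93,"z":4.56,"twist":0.61}]'; python3 -c "
from h import *
d=img('wrist','w13.png'); e=img('side','s13.png');cv2.imwrite('pics/s13c.png',cv2.resize(cv2.cvtColor(e['pixels'][130:290,220:380],cv2.COLOR_RGB2BGR),None,fx=3.7,fy=3.7,interpolation=2)); img('top','t13.png')"; python3 go.py 0.604 -0.0258 0.088 86.1
```

```text
t 17.77 p [ 0.4841 -0.2067  0.0878] jaw 89.17 down [-2.2e-03  4.0e-04 -1.0e+00] grip 0.404 F [ 0.3  0.8 -3.6] -> x -0.010 y -2.932 z 4.566 twist 0.613
time: 18.93
position: [0.6043, -0.0283, 0.0892]
tool_rot: [-1.157, 1.242, 1.157]
ft_force: [-0.1, -0.3, -4.0]
grip_width: 0.405
t 19.08 p [ 0.6046 -0.0271  0.0892] jaw 86.05 down [ 2.e-04  3.e-04 -1.e+00] grip 0.402 F [ 0.   0.2 -2.1] -> x 0.029 y 0.018 z 0.031 twist -0.010
```

View pics/w13.png

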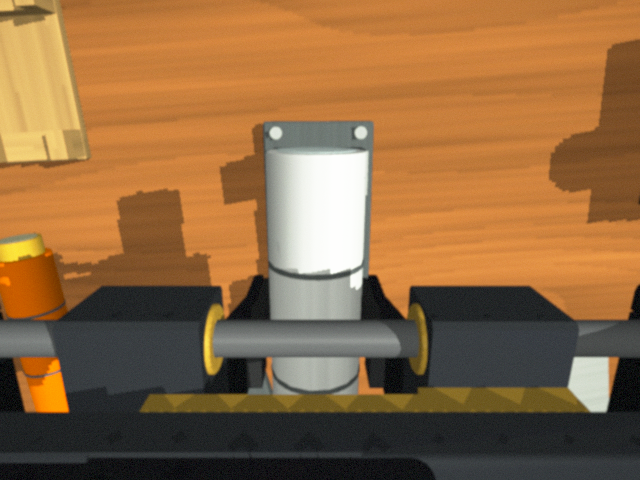

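View pics/s13c.png

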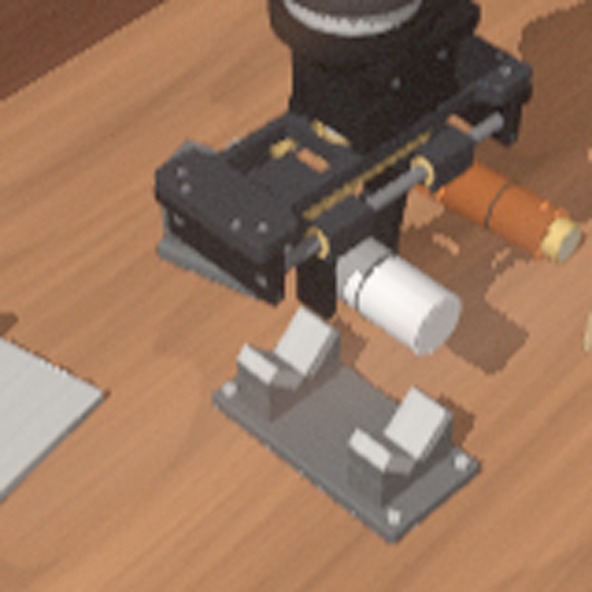

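```bash
python3 -c "
from h import *
d=np.load('/tmp/wrist.npz'); P=world(d); S=cv2.cvtColor(d['pixels'],cv2.COLOR_RGB2HSV)[...,1]; Z=P[...,2]; v,u=np.mgrid[0:480,0:640]
m=(v<270)&(Z>.115)&(Z<.17)&(S<70)&(u>255)&(u<375); q=P[m]; r=cv2.minAreaRect(q[:,:2].astype(np.float32)*1000); print('barrel',m.sum(),r,q[:,2].max(),q[:,0].min())
for v0 in range(155,268,15):
  k=m&(v>=v0)&(v<v0+15); print('  ',P[k][:,0].mean().round(4),P[k][:,1].min().round(4),P[k][:,1].max().round(4), ((P[k][:,1].min()+P[k][:,1].max())/2).round(4), P[k][:,2].max().round(4))
b=(v<148)&(S<110)&(Z>.006)&(Z<.018)&(u>250)&(u<385); q=P[b]; print('base',b.sum(),cv2.minAreaRect(q[:,:2].astype(np.float32)*1000),q[:,0].min())
e=np.load('/tmp/side.npz'); P=world(e); S=cv2.cvtColor(e['pixels'],cv2.COLOR_RGB2HSV)[...,1]; Z=P[...,2];X=P[...,0];Y=P[...,1]
k=(Z>.008)&(Z<.017)&(S<90)&(abs(X-.6)<.09)&(abs(Y+.025)<.06);q=P[k];print('side base',cv2.minAreaRect(q[:,:2].astype(np.float32)*1000))
"
python3 m.py | grep -E "saddle|base|side"
```

```text
barrel 11906 ((561.8386840820312, -23.284852981567383), (36.069889068603516, 44.75570297241211), 85.28963470458984) 0.16273510862059584 0.5387028992461972
   0.5431 -0.0398 -0.0044 -0.0221 0.1627
   0.5479 -0.0404 -0.0046 -0.0225 0.1621
   0.5528 -0.0405 -0.0051 -0.0228 0.1622
   0.5578 -0.0412 -0.0058 -0.0235 0.162
   0.5629 -0.0413 -0.0059 -0.0236 0.1623
   0.5681 -0.0419 -0.0065 -0.0242 0.1624
   0.5735 -0.0428 -0.0066 -0.0247 0.1621
   0.578 -0.0427 -0.0071 -0.0249 0.1619
base 2870 ((538.769775390625, -20.316848754882812), (74.00504302978516, 16.937061309814453), 86.01863861083984) 0.5281781652148554
side base ((604.6375122070312, -26.51800537109375), (76.04496765136719, 150.93563842773438), 86.78487396240234)
base 394 px 300.2 154.9 mean [0.7687 0.0751 0.0111] z [0.0082 0.0151] rect [772.5  72. ] [95.9 53. ] 0.6
side table z 0.001415524413097502
saddle tops 88 px 304.1 218.1 mean [ 0.6474 -0.0484  0.0504] z [0.0459 0.0557] rect [648.5 -48.9] [28.1 19.2] 2.2
saddle tops 85 px 290.2 227.9 mean [ 0.6497 -0.0065  0.0511] z [0.0463 0.0561] rect [649.8  -9.2] [18.3 27.1] 83.7
saddle t
[... 593 characters left out ...]
.0611 0.0134] z [0.0113 0.0153] rect [386.3  61.3] [26.7 28. ] 84.5
base 143 px 386.7 329.4 mean [0.3653 0.0397 0.0136] z [0.0118 0.0159] rect [371.9  41.2] [39.3 28.7] 18.1
base 132 px 397.5 342.5 mean [0.3353 0.0491 0.0135] z [0.0116 0.0152] rect [335.   48.6] [23.9 23.5] 43.4
base 129 px 365.8 343.8 mean [0.3771 0.089  0.0136] z [0.0118 0.016 ] rect [377.2  88.6] [22.3 22.4] 86.0
base 46 px 381.6 343.1 mean [0.3561 0.0697 0.015 ] z [0.0122 0.0168] rect [357.   68.9] [16.1 16.4] 64.3
base 141 px 391.7 355.6 mean [0.3287 0.0774 0.0136] z [0.0114 0.0154] rect [329.3  77.2] [23.  23.5] 58.0
base 89 px 376.9 354.5 mean [0.3498 0.0933 0.0138] z [0.0118 0.0155] rect [350.   92.5] [23.7 14.7] 4.4
```

The barrel sits 1.3–1.5 mm to −y, while yaw and lengthwise position match (end offset 10.5 mm against the expected 11). I correct y and descend to about 6 mm above the seat.

```bash
python3 -m creep '[{"fingers":0.3,"x":0.2,"y":0.02,"z":0.035,"twist":0},{"fingers":0.3,"x":0.5,"y":0.02,"z":0.035,"twist":0},{"fingers":0.3,"x":0.9,"y":0.02,"z":0.035,"twist":0},{"fingers":0.3,"x":1.3,"y":0.02,"z":0.035,"twist":0},{"fingers":0.3,"x":1.6,"y":0.02,"z":0.035,"twist":0},{"fingers":0.3,"x":1.8,"y":0.02,"z":0.035,"twist":0},{"fingers":0.3,"x":1.9,"y":0.02,"z":0.035,"twist":0},{"fingers":0.3,"x":1.95,"y":0.02,"z":0.035,"twist":0},{"fingers":0.3,"x":1.95,"y":0.02,"z":0.035,"twist":0},{"fingers":0.3,"x":1.95,"y":0.02,"z":0.035,"twist":0},{"fingers":0.3,"x":1.95,"y":0.02,"z":0.035,"twist":0},{"fingers":0.3,"x":1.95,"y":0.02,"z":0.035,"twist":0}]'; python3 -c "
from h import *
d=img('wrist','w14.png'); e=img('side','s14.png');cv2.imwrite('pics/s14c.png',cv2.resize(cv2.cvtColor(e['pixels'][130:290,220:380],cv2.COLOR_RGB2BGR),None,fx=3.7,fy=3.7,interpolation=2))"; python3 go.py 0.604 -0.0256 0.0051 86.1
```

```text
time: 20.08
position: [0.6048, -0.0249, 0.0117]
tool_rot: [-1.16, 1.239, 1.158]
ft_force: [0.4, -0.6, -3.8]
grip_width: 0.402
t 20.18 p [ 0.6046 -0.0249  0.0115] jaw 86.12 down [ 9.e-04  3.e-04 -1.e+00] grip 0.405 F [ 0.1  0.6 -3.4] -> x 0.159 y 0.013 z -0.019 twist 0.004
```

View pics/s14c.png

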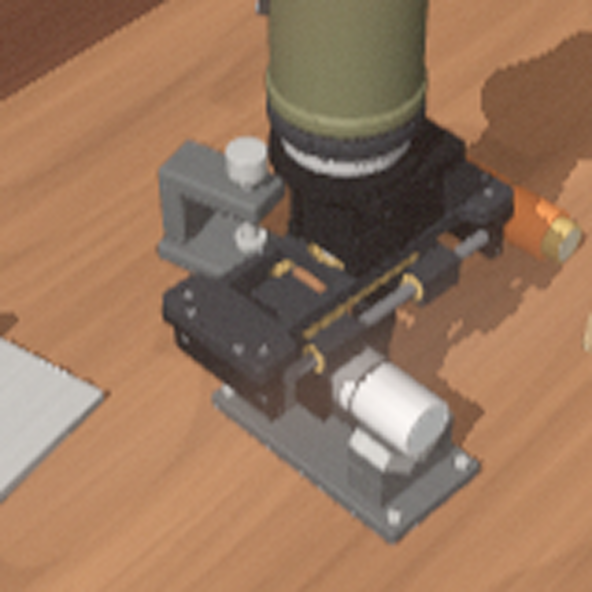

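View pics/w14.png

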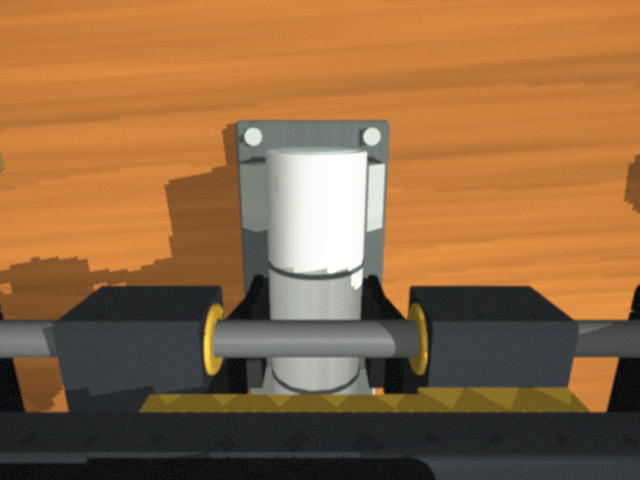

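```bash
cat > al.py <<'E'
from h import *
d=np.load('/tmp/wrist.npz'); P=world(d); S=cv2.cvtColor(d['pixels'],cv2.COLOR_RGB2HSV)[...,1]; X,Y,Z=[P[...,i] for i in range(3)]; v,u=np.mgrid[0:480,0:640]
g=(v<272)&(u>225)&(u<400)
def edges(m,nm):
    xs=np.arange(.53,.6,.005); o=[]
    for x in xs:
        k=m&(abs(X-x)<.0025)
        if k.sum()>15: o.append((x,np.percentile(Y[k],1),np.percentile(Y[k],99)))
    o=np.array(o)
    if len(o)>1:
        mid=(o[:,1]+o[:,2])/2; f=np.polyfit(o[:,0],mid,1); print(nm,len(o),'width',(o[:,2]-o[:,1]).mean().round(4),'yaw',np.degrees(np.arctan(f[0])).round(2),'y at .56',np.polyval(f,.56).round(4),'xmin',X[m].min().round(4))
edges(g&(S<110)&(Z>.006)&(Z<.018)&(v<230),'base')
edges(g&(S<110)&(Z>.030)&(Z<.057)&(v<250),'saddle')
edges(g&(S<70)&(Z>.0595),'barrel'); k=g&(S<70)&(Z>.06); print('top z',np.percentile(Z[k],[50,95]))
E
python3 al.py
```

```text
base 12 width 0.067 yaw 12.35 y at .56 -0.0185 xmin 0.5282
saddle 8 width 0.0396 yaw 30.68 y at .56 -0.0195 xmin 0.5398
barrel 11 width 0.0312 yaw -3.42 y at .56 -0.0201 xmin 0.5308
top z [0.08099667 0.08364616]
```

```bash
python3 - <<'E'
from al import *
print('---')
for nm,m in (('base',g&(S<110)&(Z>.006)&(Z<.018)&(v<230)),('saddle',g&(S<110)&(Z>.046)&(Z<.057)&(v<250)),('barrel',g&(S<70)&(Z>.0595))):
    for x in np.arange(.532,.6,.006):
        k=m&(abs(X-x)<.003)
        if k.sum()>8: print(nm,round(x,3),k.sum(),Y[k].min().round(4),Y[k].max().round(4),((Y[k].min()+Y[k].max())/2).round(4))
E
```

```text
base 12 width 0.067 yaw 12.35 y at .56 -0.0185 xmin 0.5282
saddle 8 width 0.0396 yaw 30.68 y at .56 -0.0195 xmin 0.5398
barrel 11 width 0.0312 yaw -3.42 y at .56 -0.0201 xmin 0.5308
top z [0.08099667 0.08364616]
---
base 0.532 1570 -0.057 0.0168 -0.0201
base 0.538 1969 -0.0572 0.0168 -0.0202
base 0.544 988 -0.0578 0.0161 -0.0209
base 0.55 191 -0.0581 0.0159 -0.0211
base 0.556 53 -0.0585 0.0155 -0.0215
base 0.562 56 -0.059 0.0148 -0.0221
base 0.568 49 -0.0595 0.0149 -0.0223
base 0.574 53 -0.0596 0.0142 -0.0227
base 0.58 63 -0.06 0.0135 -0.0233
base 0.586 34 0.0075 0.0135 0.0105
saddle 0.538 22 -0.0225 -0.0127 -0.0176
saddle 0.544 156 -0.0498 -0.039 -0.0444
saddle 0.55 633 -0.0503 0.0081 -0.0211
saddle 0.556 664 -0.0507 0.0075 -0.0216
saddle 0.562 624 -0.051 0.0076 -0.0217
saddle 0.568 626 -0.0514 0.0069 -0.0222
saddle 0.574 177 -0.0509 0.0063 -0.0223
barrel 0.532 94 -0.0184 -0.0184 -0.0184
barrel 0.538 596 -0.0361 -0.0057 -0.0209
barrel 0.544 1936 -0.0368 -0.0012 -0.019
barrel 0.55 1818 -0.0373 -0.0012 -0.0192
barrel 0.556 1761 -0.0375 -0.0019 -0.0197
barrel 0.562 1700 -0.038 -0.0019 -0.0199
barrel 0.568 1624 -0.0385 -0.0026 -0.0205
barrel 0.574 1584 -0.0388 -0.0034 -0.0211
barrel 0.58 1000 -0.0397 -0.0033 -0.0215
barrel 0.586 27 -0.0393 -0.0039 -0.0216
```

At matching x, the cradle's centreline is at y=-0.0219 (base and saddle agree) and the barrel's axis at -0.0200. Yaw is -3.8° against -3.95°. I shift about 1.7 mm to −y, then creep down.

```bash
python3 -m creep '[{"fingers":0.3,"x":0,"y":0.01,"z":-0.04,"twist":0},{"fingers":0.3,"x":0,"y":0.01,"z":-0.04,"twist":0},{"fingers":0.3,"x":0,"y":0.01,"z":-0.04,"twist":0},{"fingers":0.3,"x":0.04,"y":0.01,"z":-0.04,"twist":0},{"fingers":0.3,"x":0.08,"y":0.01,"z":-0.04,"twist":0},{"fingers":0.3,"x":0.1,"y":0.01,"z":-0.04,"twist":0},{"fingers":0.3,"x":0.1,"y":0.01,"z":-0.04,"twist":0},{"fingers":0.3,"x":0.1,"y":0.01,"z":-0.04,"twist":0},{"fingers":0.3,"x":0.1,"y":0.01,"z":-0.04,"twist":0}]'; python3 go.py 0.604 -0.0266 0.0051 86.1; python3 -c "
from h import *
img('wrist','w15.png')"; python3 - <<'E'
from al import *
for nm,m in (('base',g&(S<110)&(Z>.006)&(Z<.018)&(v<230)),('barrel',g&(S<70)&(Z>.0595))):
    for x in np.arange(.544,.58,.006):
        k=m&(abs(X-x)<.003)
        if k.sum()>8: print(nm,round(x,3),((Y[k].min()+Y[k].max())/2).round(4))
E
```

```text
time: 20.93
position: [0.6037, -0.0265, 0.007]
tool_rot: [-1.159, 1.24, 1.159]
ft_force: [0.4, -1.2, -3.9]
grip_width: 0.402
t 20.93 p [ 0.6037 -0.0265  0.007 ] jaw 86.12 down [ 0.  0. -1.] grip 0.402 F [ 0.4 -1.2 -3.9] -> x 0.046 y -0.008 z -0.002 twist 0.004
base 11 width 0.0722 yaw -0.6 y at .56 -0.0219 xmin 0.5283
saddle 8 width 0.0425 yaw 32.22 y at .56 -0.02 xmin 0.5382
barrel 10 width 0.0308 yaw -3.67 y at .56 -0.0218 xmin 0.5299
top z [0.07629536 0.07888935]
base 0.544 -0.0209
base 0.55 -0.0209
base 0.556 -0.0214
base 0.562 -0.022
base 0.568 -0.0221
base 0.574 -0.0227
barrel 0.544 -0.0206
barrel 0.55 -0.0207
barrel 0.556 -0.0213
barrel 0.562 -0.0218
barrel 0.568 -0.0221
barrel 0.574 -0.0227
```

The barrel is aligned to within 0.3 mm. I lower it to contact in small steps.

```bash
for i in 1; do python3 -m creep '[{"fingers":0.3,"x":0.02,"y":0,"z":0,"twist":0},{"fingers":0.3,"x":0.02,"y":0,"z":0,"twist":0},{"fingers":0.3,"x":0.04,"y":0,"z":0,"twist":0},{"fingers":0.3,"x":0.04,"y":0,"z":0,"twist":0},{"fingers":0.3,"x":0.04,"y":0,"z":0,"twist":0}]'; done; python3 go.py 0.604 -0.0266 0.0051 86.1
```

```text
time: 21.4
position: [0.6038, -0.0264, 0.0054]
tool_rot: [-1.159, 1.24, 1.159]
ft_force: [-0.2, 0.0, -2.7]
grip_width: 0.407
t 21.4 p [ 0.6038 -0.0264  0.0054] jaw 86.12 down [ 3.e-04  2.e-04 -1.e+00] grip 0.407 F [-0.2  0.  -2.7] -> x 0.008 y -0.006 z -0.005 twist 0.004
```

```bash
python3 -m creep '[{"fingers":0.3,"x":0.02,"y":0,"z":0,"twist":0},{"fingers":0.3,"x":0.02,"y":0,"z":0,"twist":0},{"fingers":0.3,"x":0.02,"y":0,"z":0,"twist":0}]';  python3 go.py 0.604 -0.0266 0.0051 86.1
```

```text
time: 21.65
position: [0.6039, -0.0263, 0.0052]
tool_rot: [-1.159, 1.24, 1.159]
ft_force: [-3.4, 0.9, 3.8]
grip_width: 0.405
t 21.65 p [ 0.6039 -0.0263  0.0052] jaw 86.14 down [ 4.e-04  5.e-04 -1.e+00] grip 0.405 F [-3.4  0.9  3.8] -> x 0.003 y -0.003 z -0.007 twist 0.007
```

```bash
python3 -m creep '[{"fingers":0.3,"x":0.02,"y":0,"z":0,"twist":0},{"fingers":0.3,"x":0.02,"y":0,"z":0,"twist":0},{"fingers":0.3,"x":0.02,"y":0,"z":0,"twist":0}]';  python3 go.py 0.604 -0.0266 0.0051 86.1
```

```text
time: 21.9
position: [0.604, -0.0263, 0.0051]
tool_rot: [-1.159, 1.239, 1.159]
ft_force: [-4.1, 0.4, 9.0]
grip_width: 0.404
t 21.9 p [ 0.604  -0.0263  0.0051] jaw 86.14 down [ 5.e-04  9.e-04 -1.e+00] grip 0.404 F [-4.1  0.4  9. ] -> x 0.001 y -0.000 z -0.009 twist 0.008
```

```bash
python3 -m creep '[{"fingers":0.3,"x":0.004,"y":0.012,"z":0,"twist":0},{"fingers":0.3,"x":0.004,"y":0.012,"z":0,"twist":0},{"fingers":0.3,"x":0.004,"y":0.012,"z":0,"twist":0},{"fingers":0.3,"x":0.004,"y":0.012,"z":0,"twist":0},{"fingers":0.3,"x":0.004,"y":0.012,"z":0,"twist":0},{"fingers":0.3,"x":0.004,"y":0.012,"z":0,"twist":0}]';  python3 go.py 0.604 -0.0266 0.0051 86.1;  python3 -c "
from h import *
F=[]
d=img('wrist','w16.png');F.append(telemetry.get_state()['ft_force']); e=img('side','s16.png');F.append(telemetry.get_state()['ft_force']);cv2.imwrite('pics/s16c.png',cv2.resize(cv2.cvtColor(e['pixels'][130:290,220:380],cv2.COLOR_RGB2BGR),None,fx=3.7,fy=3.7,interpolation=2)); t=img('top','t16.png');F.append(telemetry.get_state()['ft_force']);print(np.round(F,1))
for n,d in (('top',t),('side',e)):
  P=world(d);X,Y,Z=[P[...,i] for i in range(3)];S=cv2.cvtColor(d['pixels'],cv2.COLOR_RGB2HSV)[...,1];V=d['pixels'].max(-1)
  k=(S<60)&(V>110)&(Z>.058)&(Z<.085)&(abs(X-.6)<.1)&(abs(Y+.025)<.03);q=P[k];print(n,'barrel end x',q[:,0].min(),q[:,2].max(),len(q))
  b=(Z>.006)&(Z<.017)&(S<90)&(abs(X-.6)<.1)&(abs(Y+.025)<.06);print('base x min',X[b].min(),X[b].max())
"; python3 al.py
```

```text
time: 22.4
position: [0.604, -0.0262, 0.0051]
tool_rot: [-1.16, 1.239, 1.159]
ft_force: [-3.4, 0.2, 9.2]
grip_width: 0.405
t 22.4 p [ 0.604  -0.0262  0.0051] jaw 86.14 down [ 1.5e-03  8.0e-04 -1.0e+00] grip 0.405 F [-3.4  0.2  9.2] -> x 0.001 y -0.000 z -0.009 twist 0.008
[[-3.9  0.6  7.1]
 [-3.3  0.9  8.3]
 [-2.8  0.8  8.4]]
base 11 width 0.0725 yaw -1.15 y at .56 -0.0219 xmin 0.5281
saddle 8 width 0.0424 yaw 31.99 y at .56 -0.02 xmin 0.5384
barrel 11 width 0.0312 yaw -3.41 y at .56 -0.0217 xmin 0.5299
top z [0.07452367 0.0770953 ]Traceback (most recent call last):
  File "<string>", line 7, in <module>
    k=(S<60)&(V>110)&(Z>.058)&(Z<.085)&(abs(X-.6)<.1)&(abs(Y+.025)<.03);q=P[k];print(n,'barrel end x',q[:,0].min(),q[:,2].max(),len(q))
                                                                                                      ~~~~~~~~~~^^
    return umr_minimum(a, axis, None, out, keepdims, initial, where)
ValueError: zero-size array to reduction operation minimum which has no identity
```

View pics/s16c.png

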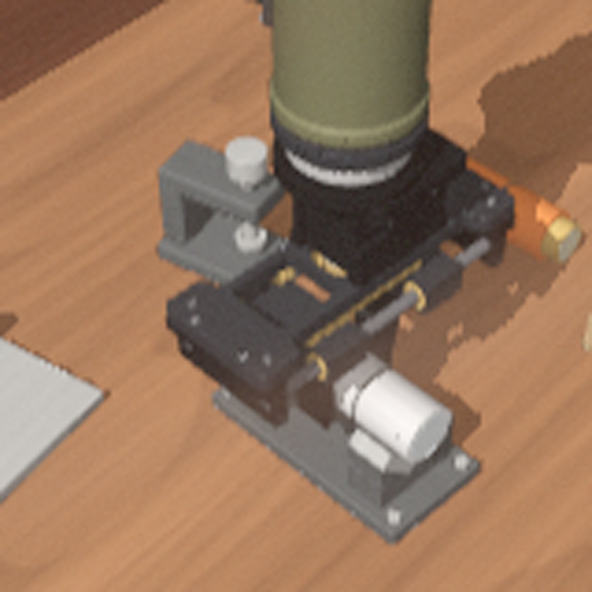

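View pics/w16.png

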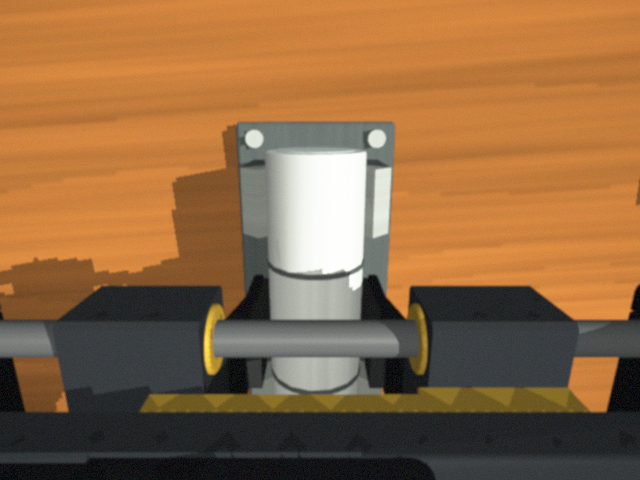

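View pics/t16.png

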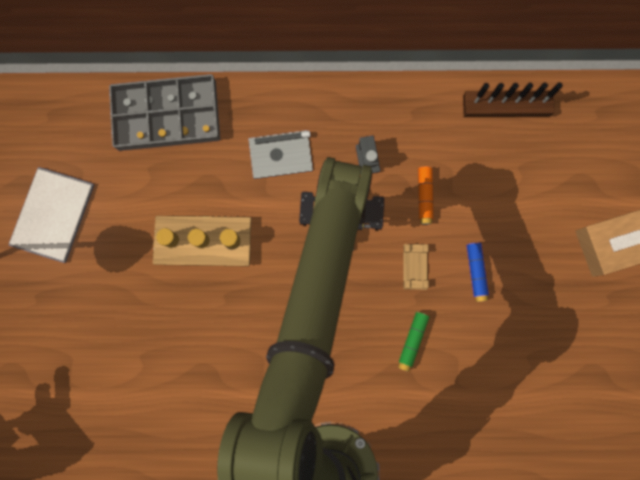

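The barrel is seated (top about 0.076) and the three cans are in a row. The rest, look-alikes and bystanders are unmoved. I fine-tune the push toward 10 N, trim the lengthwise force, and check lengthwise centring.

```bash
python3 -m creep '[{"fingers":0.3,"x":0.008,"y":0.02,"z":0,"twist":0},{"fingers":0.3,"x":0.008,"y":0.03,"z":0,"twist":0},{"fingers":0.3,"x":0.008,"y":0.03,"z":0,"twist":0},{"fingers":0.3,"x":0.008,"y":0.03,"z":0,"twist":0},{"fingers":0.3,"x":0.008,"y":0.03,"z":0,"twist":0},{"fingers":0.3,"x":0.008,"y":0.03,"z":0,"twist":0}]'; python3 - <<'E'
from h import *
F=[]
for i in range(5): d=img('wrist','w17.png');F.append(telemetry.get_state()['ft_force'])
print(np.round(F,1))
P=world(d)
for uu in (300,310,320,330): print([(vv,*(P[vv,uu]*1000).round(1)) for vv in range(117,126)],'\n  ',[(vv,*(P[vv,uu]*1000).round(1)) for vv in range(145,158)])
E
python3 go.py 0.604 -0.0266 0.0051 86.1
```

```text
time: 23.05
position: [0.6041, -0.0263, 0.0051]
tool_rot: [-1.161, 1.237, 1.157]
ft_force: [-1.3, 0.7, 7.2]
grip_width: 0.403
[[-0.4  0.5  7.3]
 [-0.2  0.6  7.2]
 [-0.6 -0.1  6.7]
 [-0.2  1.4  6.9]
 [-0.7  0.2  7.2]]
[(117, np.float64(527.8), np.float64(-27.0), np.float64(1.9)), (118, np.float64(528.2), np.float64(-27.1), np.float64(0.6)), (119, np.float64(528.7), np.float64(-27.1), np.float64(-0.3)), (120, np.float64(529.2), np.float64(-27.1), np.float64(0.9)), (121, np.float64(529.6), np.float64(-26.8), np.float64(11.3)), (122, np.float64(530.1), np.float64(-26.7), np.float64(13.3)), (123, np.float64(530.5), np.float64(-26.8), np.float64(12.2)), (124, np.float64(531.0), np.float64(-26.8), np.float64(13.1)), (125, np.float64(531.4), np.float64(-26.8), np.float64(13.1))] 
   [(145, np.float64(540.4), np.float64(-27.5), np.float64(12.8)), (146, np.float64(540.8), np.float64(-27.6), np.float64(12.9)), (147, np.float64(538.9), np.float64(-26.0), np.float64(51.8)), (148, np.float64(539.0), np.float64(-25.9), np.float64(55.6)), (149, np.float64(538.9), np.float64(-25.7), np.float64(61.8))
[... 4121 characters left out ...]
4(539.6), np.float64(-15.3), np.float64(62.0)), (150, np.float64(539.6), np.float64(-15.4), np.float64(66.1)), (151, np.float64(539.6), np.float64(-15.6), np.float64(70.8)), (152, np.float64(539.8), np.float64(-15.7), np.float64(72.2)), (153, np.float64(540.1), np.float64(-15.7), np.float64(72.7)), (154, np.float64(540.1), np.float64(-15.8), np.float64(76.3)), (155, np.float64(540.5), np.float64(-15.8), np.float64(75.9)), (156, np.float64(540.8), np.float64(-15.8), np.float64(75.9)), (157, np.float64(541.0), np.float64(-15.9), np.float64(76.3))]
t 23.3 p [ 0.6041 -0.0263  0.0051] jaw 86.14 down [ 4.1e-03  5.0e-04 -1.0e+00] grip 0.399 F [-0.7  0.2  7.2] -> x 0.000 y 0.002 z -0.008 twist 0.008
```

The lateral force is gone. Lengthwise centring is within about 1.6 mm. I raise the push from 7 N to about 10 N.

```bash
python3 -m creep '[{"fingers":0.3,"x":0.014,"y":0,"z":0,"twist":0},{"fingers":0.3,"x":0.014,"y":0,"z":0,"twist":0},{"fingers":0.3,"x":0.014,"y":0,"z":0,"twist":0},{"fingers":0.3,"x":0.014,"y":0,"z":0,"twist":0},{"fingers":0.3,"x":0.014,"y":0,"z":0,"twist":0},{"fingers":0.3,"x":0.014,"y":0,"z":0,"twist":0}]'; python3 - <<'E'
from h import *
F=[]
for i in range(8): d=img('wrist','w18.png');F.append(telemetry.get_state()['ft_force'])
print(np.round(F,1),np.mean(F,0).round(2))
E
python3 go.py 0.604 -0.0266 0.0051 86.1
```

```text
time: 23.8
position: [0.6041, -0.0262, 0.0051]
tool_rot: [-1.161, 1.237, 1.157]
ft_force: [-1.1, 0.6, 10.3]
grip_width: 0.407
[[-2.   0.7 10.3]
 [-2.   1.7 10.3]
 [-2.8 -0.1 10.1]
 [-2.4  0.3 10.5]
 [-1.6  1.4 10.2]
 [-2.   0.5 10.3]
 [-2.3  1.6 10.5]
 [-2.1  0.6 11. ]] [-2.14  0.83 10.41]
t 24.2 p [ 0.6041 -0.0262  0.0051] jaw 86.14 down [ 4.1e-03  8.0e-04 -1.0e+00] grip 0.405 F [-2.1  0.6 11. ] -> x -0.000 y 0.003 z -0.009 twist 0.008
```

The push is steady at 10.4 N. I hand in.

```bash
python3 -c "
from h import *
print(workorder.close_job())"
```

```text
the job is handed in; nothing more can be done
None
```

The job is handed in: the can is in its row, the barrel is seated in the cradle, and the fingers are still pressing it down. It took about 24 s of the 69 s allowed.

- **Can:** It stands upright on the rubber disc. In the side view the three cans are at y ≈ 0.239, 0.314 and 0.389 m, so about 75 mm apart and in line to about 1 mm.
- **Barrel:** I lifted the plain aluminium barrel off its rest and laid it along the groove. Just before touchdown its axis was within about 0.3 mm of the groove's centreline and parallel to it within about 0.3°. Its top is at about 76 mm, as it should be when seated.
- **Press:** I held the barrel in the fingers and pressed at a steady 10.4 N, and handed in with push and grip kept.
- **Surroundings:** The last top view showed the look-alikes, filter wheel, stage plate, clamp and rest unmoved.

**What failed or disagreed:**
- **First barrel grasp:** It closed on nothing. The depth images showed the fingertips ending about 37 mm above the reported TCP, so I measured that offset and used it from then on. The can had therefore been gripped only near its top, but it still placed cleanly.
- **Lengthwise centring:** The last close check put the barrel about 1.6 mm off centre, toward the robot. I left it there, as it is within the 2 mm calibration.
- **Sideways force:** About 2 N along the groove remained at hand-in.

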